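Calibrate the parcel scale with its check weights

TASK

Calibrate the parcel scale: with the platter still empty press its key once to take the zero, then pile all the brass check weights that are out on the table into one centred stack in the middle of the platter, widest at the bottom and each next one narrower, let go, and press the key again with the stack standing there. Then put all the weights away in their wooden case and shut its lid fully; do not shove the other things on the desk about.

Things in the scene. Friction and masses are not known exactly. Their poses are not given: they have to be found in the camera images.
- w70: brass check weight, a plain flat disc 70 mm across and 14 mm thick (0.46 kg) with a shallow groove on its top; lies flat on the table at the start; origin at the centre of its underside, z up through the disc. May be absent
- w62: brass check weight, a plain flat disc 62 mm across and 13 mm thick (0.33 kg) with a shallow groove on its top; lies flat on the table at the start; origin at the centre of its underside, z up through the disc. May be absent
- w54: brass check weight, a plain flat disc 54 mm across and 12 mm thick (0.23 kg) with a shallow groove on its top; lies flat on the table at the start; origin at the centre of its underside, z up through the disc. May be absent
- w46: brass check weight, a plain flat disc 46 mm across and 11 mm thick (0.16 kg) with a shallow groove on its top; lies flat on the table at the start; origin at the centre of its underside, z up through the disc. May be absent
- scale: the parcel scale, a grey body 260 mm (x) x 200 mm (y) and 28 mm high, standing fast on the table, with a square stainless platter 194 x 196 mm on it; origin on the table under the middle of the platter; its x axis points away from the robot (turned a few degrees), its console with display and key is at the -x end, from 105 to 155 mm in front of the origin
- platter (a point): the middle of the platter's upper face, 46 mm above the table
- key (a joint): travel of the scale's one key: 0 released, 0.005 m fully down; sprung, takes about 4 N to push right down and comes back by itself; it counts as pressed beyond 3.5 mm of travel
- key_top (a point): the middle of the key's upper face (30 x 36 mm, black rubber, on the left of the console as the robot sees it), about 40 mm above the table; moves straight down with the key
- case: the wooden weight case, standing fast on the table: an open box 250 mm (x) x 150 mm (y) x 55 mm high outside, walls and floor 6 mm; origin under its centre on the table; x points away from the robot (turned a few degrees), y to the left, to the hinged side
- lid (a joint): angle of the case's lid: 0 shut, about 1.6 standing upright; the hinge is stiff (about 0.22 N m), so the lid stays at any angle it is left at
- lid_hinge (a point): the middle of the lid's hinge line, on the upper edge of the case's +y (left) wall, at the height of the lid's underside; the line runs along the case's x axis. The lid's outer face lies 10 mm from the hinge line
- lid_edge (a point): the middle of the lid's free edge, on its outer face; with the lid shut it is on top, at the case's -y (right) side. The lid is a flat board 250 mm along the hinge, 150 mm from hinge to free edge, 10 mm thick, with a brass pull tab (40 x 11 x 5 mm) in the middle of the free edge
- eraser: a white eraser, 40 x 18 x 12 mm, lying among the weights; origin under its centre; not part of the job
- marker: a flat white marker pen with a black cap, 130 mm long, 15 mm high; origin under its barrel, 42 mm from the barrel's plain end; its x axis points to the cap; not part of the job
- tape: a roll of packing tape lying flat, 104 mm across, 48 mm high; origin under its centre; not part of the job
- tape_measure: a grey tape measure, 66 x 62 x 36 mm; origin under its centre; not part of the job
- mug: a white mug, 82 mm across, 95 mm high; origin under its centre; not part of the job
- stapler: a black stapler, 135 mm long, about 50 mm high; origin under its centre; not part of the job
Mind the look-alikes: they are no part of the job. What is shaped like the w46 but purple or red is not meant.

How it is judged (in metres and radians):
On the way, in this order (a step that is already met when the one before it is completed fails the run):
1. the key is pressed with no weight on the platter (value of joint key above 0.0035 m and horizontal distance between each of w70, w62, w54, w46 and platter above 0.11 m), for 0.05 s.
2. all weights stand in one stack, widest at the bottom, each within 12 mm of the platter's middle and of one another, let go (horizontal distance between each of w70, w62, w54, w46 and platter below 0.012 m and angle between each of w70, w62, w54, w46's own z axis and vertical below 0.1 rad and z of each of w62, w54, w46 in the frame of w70 above 0.008 m and horizontal distance between w70 and w62 below 0.012 m and horizontal distance between each of w70, w62 and w54 below 0.012 m and horizontal distance between each of w70, w62, w54 and w46 below 0.012 m and z of each of w54, w46 in the frame of w62 above 0.008 m and z of w46 in the frame of w54 above 0.008 m and contact force between the fingers and w70 below 0.3 N and contact force between the fingers and w62 below 0.3 N and contact force between the fingers and w54 below 0.3 N and contact force between the fingers and w46 below 0.3 N and linear speed of each of w70, w62, w54, w46 below 0.02 m/s and value of joint key below 0.002 m), for 0.4 s.
3. the key is pressed with the stack standing so (horizontal distance between each of w70, w62, w54, w46 and platter below 0.012 m and angle between each of w70, w62, w54, w46's own z axis and vertical below 0.1 rad and z of each of w62, w54, w46 in the frame of w70 above 0.008 m and horizontal distance between w70 and w62 below 0.012 m and horizontal distance between each of w70, w62 and w54 below 0.012 m and horizontal distance between each of w70, w62, w54 and w46 below 0.012 m and z of each of w54, w46 in the frame of w62 above 0.008 m and z of w46 in the frame of w54 above 0.008 m and contact force between the fingers and w70 below 0.3 N and contact force between the fingers and w62 below 0.3 N and contact force between the fingers and w54 below 0.3 N and contact force between the fingers and w46 below 0.3 N and value of joint key above 0.0035 m), for 0.05 s.
At the end, for the whole second after the job is handed in: every weight lies at rest inside the case (its origin within the case's inner walls and below the rim), the lid is shut to within 0.05 rad, and the key is up (x of w70 in the frame of case between -0.12 and 0.12 m and y of w70 in the frame of case between -0.07 and 0.07 m and z of w70 in the frame of case between 0 and 0.05 m and x of w62 in the frame of case between -0.12 and 0.12 m and y of w62 in the frame of case between -0.07 and 0.07 m and z of w62 in the frame of case between 0 and 0.05 m and x of w54 in the frame of case between -0.12 and 0.12 m and y of w54 in the frame of case between -0.07 and 0.07 m and z of w54 in the frame of case between 0 and 0.05 m and x of w46 in the frame of case between -0.12 and 0.12 m and y of w46 in the frame of case between -0.07 and 0.07 m and z of w46 in the frame of case between 0 and 0.05 m and linear speed of each of w70, w62, w54, w46 below 0.02 m/s and value of joint lid below 0.05 rad and value of joint key below 0.002 m); the robot touches nothing.
It fails at once if one of the other things on the desk (eraser, marker, tape roll, tape measure, mug, stapler) is shoved more than 60 mm from its place (distance of any of eraser, marker, tape, tape_measure, mug, stapler from where it was at the start of the episode above 0.06 m).
Of w70, w62, w54, w46 only 3 to 4 are there at a start; the rules pass over those that are not, and their reading is None.
At some moment in a run one of w70, w62, w54, w46 may be knocked a few centimetres aside while the robot is not near it.
It also fails if it takes over 210 s, if anything falls off the work surface, if the arm or the gripper's body presses on something with over 40 N, if the wrist force passes 120 N, or if a joint passes its speed limit or range.

ROBOT

A 7-joint arm with a two-finger parallel gripper is mounted at the origin on the work surface. World frame = base frame: x ahead of the robot, y to its left, z up, the work surface at z = 0. Lengths are in m, angles in degrees, forces in N, time in s.
With the tool pointing down it reaches from about 0.4 to 0.85 m from the base axis. Payload 10.4 kg.
Tool frame: the origin (TCP) lies at the very end of the fingers, on their centre line; the grasp point (between the pads) lies 19 mm behind it (robot.tcp_to_grasp is the x of the grasp point in the tool frame, in m); x points along the fingers, z is the direction in which the jaws open and shut, and the axes are right-handed (so a half turn about x gives the same grasp; the last joint's range is limited). The gripper opens to 87 mm and grips with 3 to 60 N. Pads are 19 mm wide; open, the fingers measure 117 mm over their backs; the gripper's body (75 mm by 190 mm) begins 51 mm behind the grasp point.
Start: joints at [75.195, 19.034, -3.707, 83.658, 1.238, 77.344, -5.071], TCP at [0.146, -0.608, 0.223] pointing down, gripper open.
Joint ranges: [-148.97, 148.97], [-28.65, 121.19], [-84.17, 76.75], [9.2, 138.47], [-72.65, 252.65], [3.7, 117.97], [-149.18, 149.18]. Speed limits (degrees/s): [127.2, 127.2, 159.86, 159.86, 180, 180, 180].

INTERFACE

Orientations are given as [roll, pitch, yaw] about the fixed x, y, z axes, in that order (R = Rz(yaw) Ry(pitch) Rx(roll)).
In Python, from bench import robot gives the robot as it stands.
- The arm moves only by the shell command python3 -m crank 'ROWS'. ROWS is JSON, a list of rows, each an object of numbers: "x", "y", "z": the shift along the tool's x, y, z scaled (see below); "rx", "ry", "rz": the turn, a rotation vector about the tool's x, y, z scaled (see below); "hand": the closure, from -1 (fully open) to 1 (shut). In form: [{"x": .., "y": .., "z": .., "rx": .., "ry": .., "rz": .., "hand": ..}, ...]. A call has 1 to 20 rows; each row is the pose to reach, as a shift and turn from the pose commanded when the call began, along the tool's axes at that moment, turning the shorter way round; what a row does not reach only later rows make up. The controller multiplies each number of a shift by 0.3 m and each number of a turn by 180 degrees. A row lasts 1/10 s, in which the tool goes at most 50 mm and 8.59 degrees, less where a joint would pass 70% of its speed; a pose out of reach is approached as far as the arm can. A call with a number of a shift or a turn outside -1 to 1 is refused whole. A call with a gripper value outside its range is refused whole. The fingers move at their own pace and stop on an object; the grip force is fixed at half the most. Time passes only in rows, so rows that repeat a pose let the fingers close. It gives the time, the measured TCP pose, the force and the opening at its end, in the units of the state.
- robot.get_obs(): the state, without advancing time (a new reading comes with each control period).
- robot.capture(name): name is "scene" or "side" or "wrist"; returns the picture (480x640x3 uint8, red, green, blue); there is no depth.
- robot.camera_params(name): a dict with "fov_y" (degrees; the focal length in pixels is half the picture's height over the tangent of half this angle, whatever the lens; pixels are square), "cx", "cy" (the principal point, pixels), "k1" (the pictures are not rectified: a ray, as slopes to the right and down, at radius r is drawn at 1 + k1 r^2 times it, then the intrinsics apply), "origin" and "rotation" of the camera in the world. Camera axes: x right, y down, z forward; pixel columns grow to the right and rows downward; lengths in m; the calibration is good to about 2 mm. A picture is of the moment at which its call begins: read the wrist's pose just before it. camera_params takes no time and is no camera call; for the wrist camera it gives the pose at the moment of the call.
- robot.hand_in(): hands the job in, once; it reports no verdict.
The state is a dict: "clock": time; "qpos": joint angles; "joint_velocities": joint speeds; "tau": joint torques, N m; "tcp_pos": TCP position; "ee_rot": TCP orientation; "contact_force": force on the tool from outside, world axes, zero at the start; "ft_torque": the same for the moment, N m; "width": finger opening in m.
Only numpy, scipy, OpenCV 4.12 (cv2) and the standard library are available. Lean on these libraries where they do the work, as an engineer would, in place of code of your own. Each camera call takes 0.05 s, during which the arm holds its last target.

## Working session

There is one attempt and no reset: what is moved stays moved. The work goes in short steps, Python scripts to look and compute and a shell command to move; the robot and the scene stay as the last step left them, time stands still between calls to the robot, and variables do not carry over. Pictures are saved under pics/ and viewed, and the job is handed in when it is done.

```bash
ls -la; mkdir -p pics
python3 - <<'E'
from bench import robot
import cv2
o=robot.get_obs();print(o, robot.tcp_to_grasp)
for n in("scene","side","wrist"):
    p=robot.camera_params(n);print(n,p)
    cv2.imwrite(f"pics/{n}0.png",robot.capture(n)[:,:,::-1])
E
```

```text
total 12
drwxr-xr-x  3 agent agent 4096 Dec  7 03:38 .
drwxr-xr-x 23 root  root  4096 Dec  7 03:38 ..
drwxr-xr-x  2 agent agent 4096 Dec  7 03:38 pics
{'clock': 0.0, 'qpos': array([75.19323407, 19.07383173, -3.70732449, 83.70538922,  1.23765467,
       77.34210161, -5.07208038]), 'joint_velocities': array([-0.01254813, -0.09223858, -0.06484603,  0.02947134,  0.03054546,
       -0.05629039, -0.07370558]), 'tau': array([-4.06563968e-04, -6.23252392e+01,  2.43330665e-02, -3.89896524e+01,
       -6.13441039e-02,  3.98346945e-02,  1.37747220e-04]), 'tcp_pos': array([ 0.14593875, -0.60733443,  0.22173884]), 'ee_rot': array([-177.43542165,   89.91853071,  106.07653654]), 'contact_force': array([-0.14604385,  0.88762027, -0.65704147]), 'ft_torque': array([0.00188701, 0.06144864, 0.02379185]), 'width': 0.08682675703825304} -0.0187
scene {'fov_y': 48.45769292594558, 'cx': 317.8731368290862, 'cy': 241.54388041177526, 'k1': -0.0029194258123759332, 'origin': array([1.06580978, 0.62224333, 1.2768072 ]), 'rotation': array([-146.04742936,    0.50473975,  137.19524949])}
side {'fov_y': 43.76620522049649, 'cx': 320.6959951422672, 'cy': 241.17834138790633, 'k1': -0.043626006403621805, 'origin': array([ 0.0784185 , -0.71668261,  1.03754613]), 'rotation': array([-137.35327519,    1.04174758,  -33.28107165])}
wrist {'fov_y': 70.89159454036934, 'cx': 310.60673494185556, 'cy': 241.20108901220317, 'k1': -0.048028227308635124, 'origin': array([ 0.21130697, -0.59159425,  0.38440195]), 'rotation': array([ 1.65779235e+02, -2.44311093e-02, -7.64865863e+01])}
```

View pics/scene0.png

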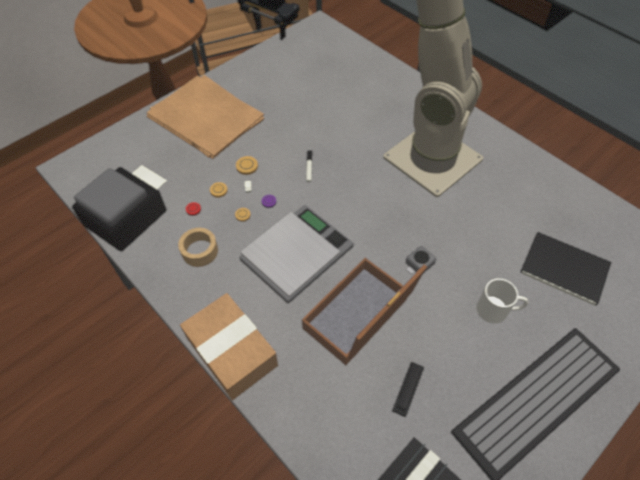

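View pics/side0.png

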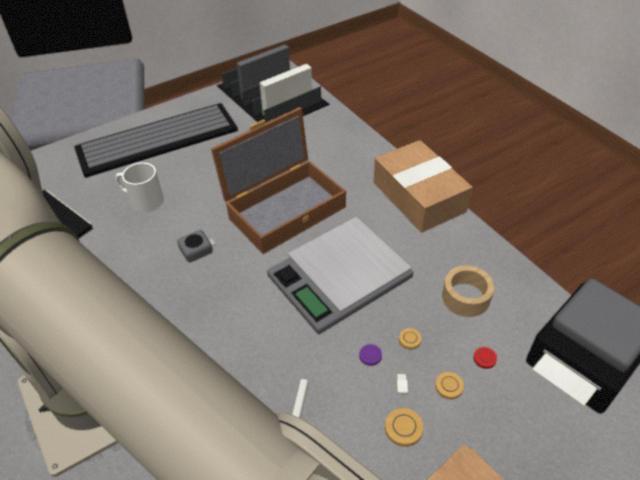

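View pics/wrist0.png

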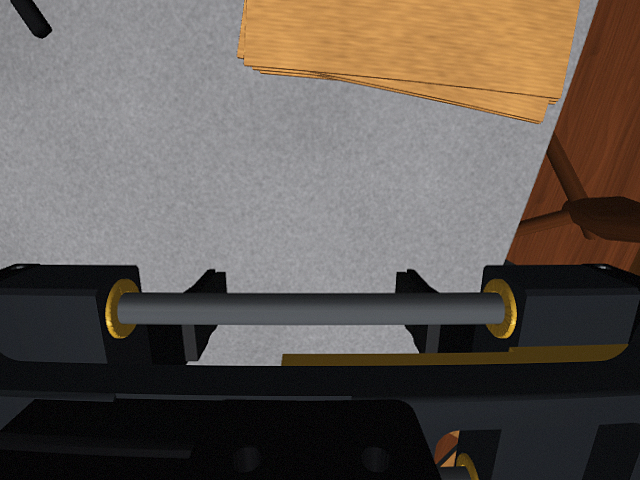

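```bash
cat > h.py <<'E'
import numpy as np, cv2
from scipy.spatial.transform import Rotation as R
from bench import robot
def Rm(e): return R.from_euler('xyz',e,degrees=True).as_matrix()
def K(p):
    f=240/np.tan(np.radians(p['fov_y']/2)); return np.array([[f,0,p['cx']],[0,f,p['cy']],[0,0,1.]])
def rays(p,uv):
    # k1 on r^2 of undistorted slopes = OpenCV radial model
    n=cv2.undistortPoints(np.asarray(uv,float).reshape(-1,1,2),K(p),np.array([p['k1'],0,0,0.]))[:,0]
    return np.c_[n,np.ones(len(n))]@Rm(p['rotation']).T
def plane(p,uv,z):
    d=rays(p,uv); o=np.array(p['origin']); t=(z-o[2])/d[:,2]; return o+d*t[:,None]
def proj(p,X):
    r=Rm(p['rotation']); rv,_=cv2.Rodrigues(r.T); t=-r.T@np.array(p['origin'])
    return cv2.projectPoints(np.asarray(X,float).reshape(-1,1,3),rv,t,K(p),np.array([p['k1'],0,0,0.]))[0][:,0]
def tri(p1,u1,p2,u2):
    A=[];b=[]
    for p,u in((p1,u1),(p2,u2)):
        d=rays(p,[u])[0];d/=np.linalg.norm(d);M=np.eye(3)-np.outer(d,d);A.append(M);b.append(M@np.array(p['origin']))
    return np.linalg.lstsq(np.vstack(A),np.hstack(b),rcond=None)[0]
def snap(n,name=None):
    p=robot.camera_params(n); im=robot.capture(n)[:,:,::-1].copy()
    if name: cv2.imwrite(f'pics/{name}.png',im)
    return p,im
def blobs(im,lo,hi,amin=60):
    m=cv2.inRange(cv2.cvtColor(im,cv2.COLOR_BGR2HSV),lo,hi)
    m=cv2.morphologyEx(m,cv2.MORPH_CLOSE,np.ones((5,5)))
    c,_=cv2.findContours(m,cv2.RETR_EXTERNAL,cv2.CHAIN_APPROX_NONE)
    return [x[:,0].astype(float) for x in c if cv2.contourArea(x)>amin]
BR=((12,110,100),(32,255,255))
E
python3 - <<'E'
from h import *
for n in('scene','side'):
    p=robot.camera_params(n);im=cv2.imread(f'pics/{n}0.png')
    for c in blobs(im,*BR):
        if cv2.contourArea(c.astype(np.float32))>2500: continue
        X=plane(p,c,0.006)[:,:2].astype(np.float32); (cx,cy),r=cv2.minEnclosingCircle(X)
        print(n,c.mean(0).round(),(round(cx,4),round(cy,4)),'d',round(2000*r,1), 'area d',round(2000*(cv2.contourArea(X)/np.pi)**.5,1))
a=cv2.imread('pics/scene0.png')[130:370,130:450];cv2.imwrite('pics/sc.png',cv2.resize(a,(800,600),interpolation=cv2.INTER_CUBIC))
a=cv2.imread('pics/side0.png')[100:340,190:510];cv2.imwrite('pics/sd.png',cv2.resize(a,(800,600),interpolation=cv2.INTER_CUBIC))
a=cv2.imread('pics/side0.png')[310:460,340:540];cv2.imwrite('pics/sw.png',cv2.resize(a,(800,600),interpolation=cv2.INTER_CUBIC))
E
```

```text
scene [242. 360.] (0.8739, 0.1159) d 161.3 area d 115.0
scene [212. 319.] (0.8641, -0.0246) d 157.9 area d 108.2
scene [391. 302.] (0.4774, 0.2631) d 290.5 area d 51.1
scene [242. 214.] (0.5892, -0.2396) d 45.4 area d 40.8
scene [218. 189.] (0.5862, -0.3671) d 55.2 area d 49.5
scene [246. 165.] (0.4593, -0.3856) d 72.6 area d 66.0
side [466. 470.] (0.4851, -0.5176) d 122.5 area d 69.4
side [404. 427.] (0.4575, -0.3826) d 72.5 area d 68.9
side [449. 385.] (0.5822, -0.3642) d 56.5 area d 52.6
side [410. 338.] (0.5867, -0.239) d 48.3 area d 44.4
side [283. 193.] (0.594, 0.2628) d 297.1 area d 61.8
side [256. 128.] (0.6762, 0.5596) d 306.6 area d 60.7
```

View pics/sc.png

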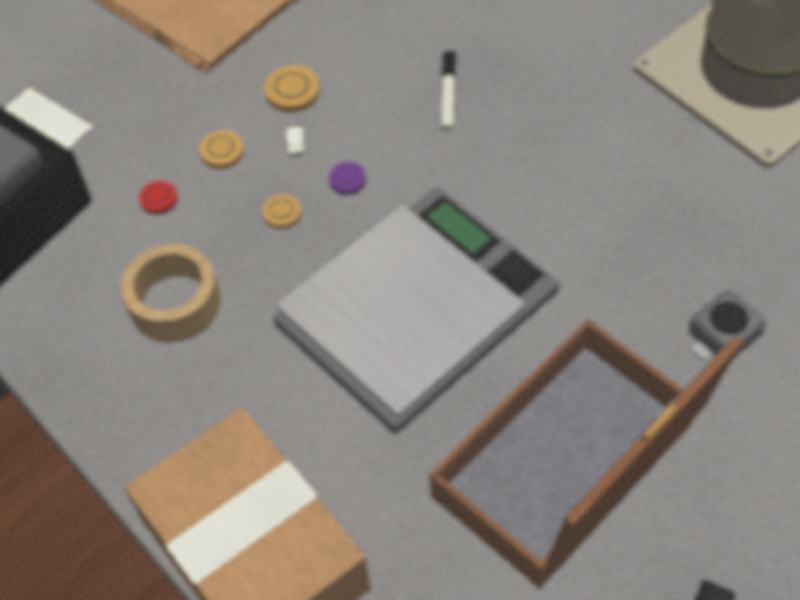

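View pics/sd.png

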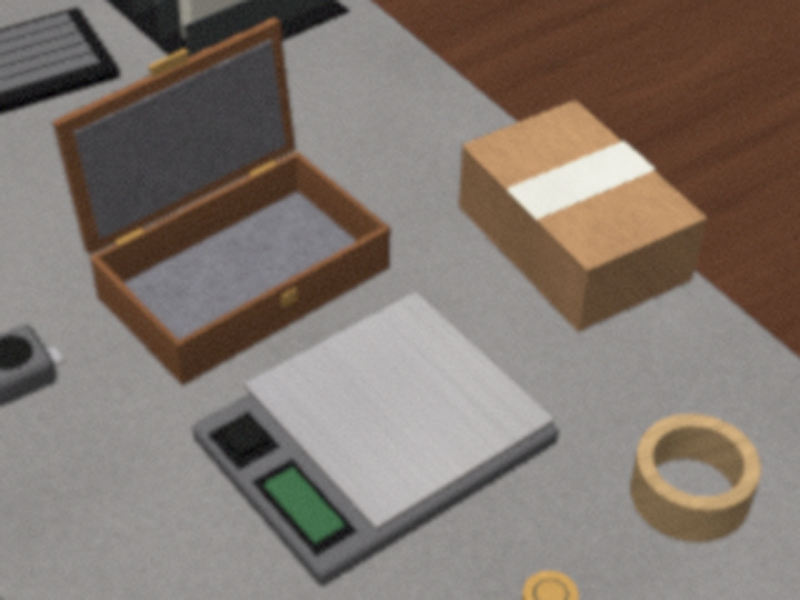

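View pics/sw.png

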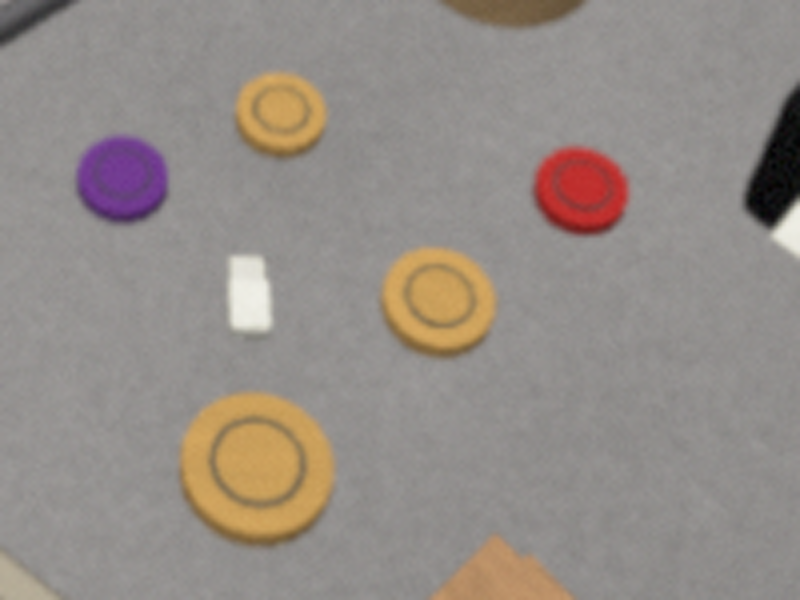

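Run:
```python
from h import *
sc=lambda L:np.array(L)/2.5+[130,130]-.3
sd=lambda L:np.array(L)/2.5+[190,100]-.3
p1=robot.camera_params('scene');p2=robot.camera_params('side')
# platter order: -x-y, -x+y, +x+y, +x-y
A=sc([(407,207),(523,302),(397,415),(280,305)]);B=sd([(375,525),(247,385),(414,294),(552,420)])
for n,p,u in(('scene',p1,A),('side',p2,B)):
    X=plane(p,u,.046);print(n,X.round(4)[:,:2].tolist(),'mean',X.mean(0).round(4));
    e=(X[3]-X[0]+X[2]-X[1])/2;f=(X[1]-X[0]+X[2]-X[3])/2;print(np.degrees(np.arctan2(e[1],e[0])),np.degrees(np.arctan2(-f[0],f[1])),np.linalg.norm(e),np.linalg.norm(f))
for a,b in zip(A,B):print(tri(p1,a,p2,b).round(4))
print('key',plane(p1,sc([(518,271)]),.04),plane(p2,sd([(243,440)]),.04))
C=sc([(588,323),(432,478),(540,572)]);D=sd([(181,347),(388,231),(297,156),(95,258)])
print('case',plane(p1,C,.055).round(4).tolist());X=plane(p2,D,.055);print(X.round(4).tolist(),X.mean(0))
for a,b in zip(C,D):print(tri(p1,a,p2,b).round(4))
# lid tab
print('tab',tri(p1,sc([(661,420)])[0],p2,sd([(169,63)])[0]))
print('lid corners',tri(p1,sc([(740,341)])[0],p2,sd([(57,122)])[0]),tri(p1,sc([(573,515)])[0],p2,sd([(277,20)])[0]))
print('eraser',plane(p2,[[402.5,383]],.01),'marker',plane(p2,[[301,398]],.01),plane(p1,[[309,155]],.01),plane(p1,[[308.5,181]],.01))
print('tm',plane(p1,[[421,257]],.036),'tape',plane(p1,[[197.5,243]],.048),plane(p2,[[468,285]],.048),'purple',plane(p2,[[370,354]],.006),'red',plane(p2,[[485,357]],.006))
```

```text
scene [[0.4954, -0.1175], [0.4886, 0.0682], [0.6821, 0.0793], [0.6865, -0.1118]] mean [ 0.5881 -0.0204  0.046 ]
2.5175511318951416 1.6922547858557102 0.19245623138535317 0.18848272980769618
side [[0.4923, -0.1239], [0.4848, 0.0654], [0.6732, 0.0747], [0.6824, -0.1177]] mean [ 0.5832 -0.0253  0.046 ]
2.356723134923148 2.4972877232672555 0.18936041624218805 0.19106349034832476
[ 0.4938 -0.1207  0.0413]
[0.4866 0.0673 0.0431]
[0.6785 0.0781 0.0402]
[ 0.6851 -0.1147  0.0413]
key [[0.46103676 0.03182616 0.04      ]] [[0.45159009 0.01786033 0.04      ]]
case [[0.4604, 0.1397, 0.055], [0.7061, 0.1612, 0.055], [0.6963, 0.306, 0.055]]
[[0.4556, 0.1309, 0.055], [0.6971, 0.1517, 0.055], [0.6849, 0.2965, 0.055], [0.4447, 0.2788, 0.055]] [0.57054553 0.21447166 0.055     ]
[0.4577 0.1368 0.0485]
[0.703  0.1586 0.0467]
[0.692  0.3047 0.0458]
tab [0.56327899 0.31735573 0.20949675]
lid corners [0.44291399 0.3088247  0.2007263 ] [0.6851584  0.3261402  0.20353484]
eraser [[ 0.5090171  -0.31271473  0.01      ]] marker [[ 0.33045606 -0.23085205  0.01      ]] [[ 0.28722519 -0.27683199  0.01      ]] [[ 0.36178578 -0.19711523  0.01      ]]
tm [[0.33425469 0.23306002 0.036     ]] tape [[ 0.75901052 -0.21740555  0.048     ]] [[ 0.75102295 -0.22385084  0.048     ]] purple [[ 0.49742361 -0.2238358   0.006     ]] red [[ 0.68255984 -0.35769063  0.006     ]]
```

```bash
cat >> h.py <<'E'
def calc(x,y,z,a,half=True):
    """print the scaled numbers for TCP target x,y,z tool-down, jaw axis at world angle a deg"""
    o=robot.get_obs(); M=Rm(o['ee_rot']); best=None
    for aa in ((a,a+180) if half else (a,)):
        c,s=np.cos(np.radians(aa)),np.sin(np.radians(aa))
        X=np.array([0,0,-1.]);Z=np.array([c,s,0]);T=np.c_[X,np.cross(Z,X),Z]
        rv=R.from_matrix(M.T@T).as_rotvec(degrees=True)
        if best is None or np.linalg.norm(rv)<np.linalg.norm(best): best=rv
    d=M.T@(np.array([x,y,z])-o['tcp_pos'])
    s=d/.3; r=best/180
    print('clock %.2f'%o['clock'],'tcp',o['tcp_pos'].round(4),'jaw',np.degrees(np.arctan2(M[1,2],M[0,2])).round(1),'w %.4f'%o['width'],'F',o['contact_force'].round(1),'q',o['qpos'].round(0))
    print('  "x":%.4f,"y":%.4f,"z":%.4f,"rx":%.4f,"ry":%.4f,"rz":%.4f'%(*s,*r),' rows>=%d'%np.ceil(max(np.linalg.norm(d)/.05,np.linalg.norm(best)/8.59)))
E
python3 -c "
from h import *
calc(0.5,-0.08,0.30,-10)"
```

```text
clock 0.15 tcp [ 0.146  -0.6074  0.222 ] jaw -76.5 w 0.0874 F [-0.5  0.7 -0.3] q [75. 19. -4. 84.  1. 77. -5.]
  "x":-0.2588,"y":1.5583,"z":-1.4339,"rx":-0.3694,"ry":-0.0003,"rz":-0.0002  rows>=13
```

```bash
python3 -m crank '[{"x":-0.26,"y":0.8,"z":-0.7,"rx":-0.18,"hand":-1},{"x":-0.26,"y":0.8,"z":-0.7,"rx":-0.18,"hand":-1},{"x":-0.26,"y":0.8,"z":-0.7,"rx":-0.18,"hand":-1},{"x":-0.26,"y":0.8,"z":-0.7,"rx":-0.18,"hand":-1},{"x":-0.26,"y":0.8,"z":-0.7,"rx":-0.18,"hand":-1},{"x":-0.26,"y":0.8,"z":-0.7,"rx":-0.18,"hand":-1},{"x":-0.26,"y":0.8,"z":-0.7,"rx":-0.18,"hand":-1}]'; python3 -c "
from h import *
calc(0.5,-0.08,0.30,-10)"
```

```text
clock 0.15 tcp [ 0.146  -0.6074  0.222 ] jaw -76.5 w 0.0874 F [-0.5  0.7 -0.3] q [75. 19. -4. 84.  1. 77. -5.]
  "x":-0.2588,"y":1.5583,"z":-1.4339,"rx":-0.3694,"ry":-0.0003,"rz":-0.0002  rows>=13invalid input at $[0]: expected keys x, y, z, rx, ry, rz, hand
```

```bash
python3 -m crank '[{"x":-0.26,"y":0.8,"z":-0.7,"rx":-0.18,"ry":0,"rz":0,"hand":-1},{"x":-0.26,"y":0.8,"z":-0.7,"rx":-0.18,"ry":0,"rz":0,"hand":-1},{"x":-0.26,"y":0.8,"z":-0.7,"rx":-0.18,"ry":0,"rz":0,"hand":-1},{"x":-0.26,"y":0.8,"z":-0.7,"rx":-0.18,"ry":0,"rz":0,"hand":-1},{"x":-0.26,"y":0.8,"z":-0.7,"rx":-0.18,"ry":0,"rz":0,"hand":-1},{"x":-0.26,"y":0.8,"z":-0.7,"rx":-0.18,"ry":0,"rz":0,"hand":-1},{"x":-0.26,"y":0.8,"z":-0.7,"rx":-0.18,"ry":0,"rz":0,"hand":-1}]'; python3 -c "
from h import *
calc(0.5,-0.08,0.30,-10)"
```

```text
clock: 0.85
tcp_pos: [0.3327, -0.344, 0.3017]
ee_rot: [7.0, 89.9, -36.8]
contact_force: [-0.1, 0.2, -0.7]
width: 0.0872
clock 0.85 tcp [ 0.3327 -0.344   0.3017] jaw -43.9 w 0.0872 F [-0.1  0.2 -0.7] q [ 61.  -0. -20.  97.  -0.  84.  -3.]
  "x":0.0055,"y":1.0209,"z":-0.2078,"rx":-0.1881,"ry":0.0004,"rz":0.0001  rows>=7
```

```bash
python3 -m crank '[{"x":0,"y":1,"z":-0.21,"rx":-0.188,"ry":0,"rz":0,"hand":-1},{"x":0,"y":1,"z":-0.21,"rx":-0.188,"ry":0,"rz":0,"hand":-1},{"x":0,"y":1,"z":-0.21,"rx":-0.188,"ry":0,"rz":0,"hand":-1},{"x":0,"y":1,"z":-0.21,"rx":-0.188,"ry":0,"rz":0,"hand":-1},{"x":0,"y":1,"z":-0.21,"rx":-0.188,"ry":0,"rz":0,"hand":-1},{"x":0,"y":1,"z":-0.21,"rx":-0.188,"ry":0,"rz":0,"hand":1},{"x":0,"y":1,"z":-0.21,"rx":-0.188,"ry":0,"rz":0,"hand":1},{"x":0,"y":1,"z":-0.21,"rx":-0.188,"ry":0,"rz":0,"hand":1},{"x":0,"y":1,"z":-0.21,"rx":-0.188,"ry":0,"rz":0,"hand":1}]'; python3 -c "
from h import *
calc(0.5,-0.08,0.30,-10)
snap('wrist','w1')"
```

```text
clock: 1.75
tcp_pos: [0.4933, -0.0894, 0.3002]
ee_rot: [-145.3, 90.0, -155.6]
contact_force: [0.0, -0.1, 0.2]
width: 0.0631
clock 1.75 tcp [ 0.4933 -0.0894  0.3002] jaw -10.3 w 0.0631 F [ 0.  -0.1  0.2] q [ 42.   4. -39.  93.   3.  84.  -7.]
  "x":0.0008,"y":0.0347,"z":0.0163,"rx":-0.0018,"ry":-0.0002,"rz":0.0002  rows>=1
```

View pics/w1.png

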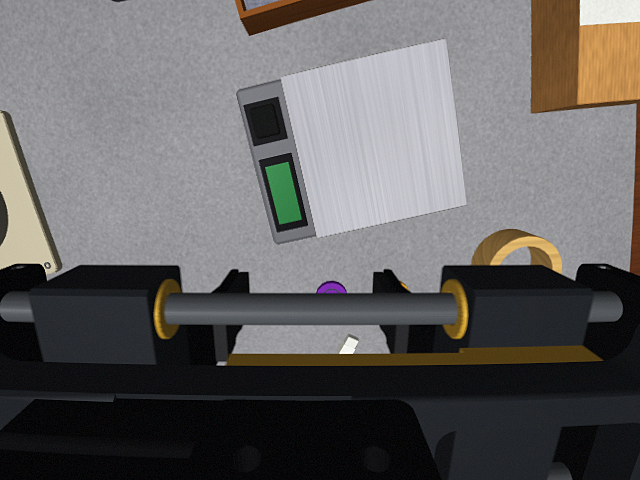

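Run:
```python
from h import *
p=robot.camera_params('wrist');im=cv2.imread('pics/w1.png')
g=cv2.cvtColor(im,cv2.COLOR_BGR2GRAY)
u=np.array([(317,238),(281,77),(445,40),(467,205)],np.float32)
u=cv2.cornerSubPix(g,u.reshape(-1,1,2).copy(),(4,4),(-1,-1),(3,30,.01))[:,0];print(u.round(1).tolist())
X=plane(p,u,.046);print(X.round(4)[:,:2].tolist(),X.mean(0))
e=(X[3]-X[0]+X[2]-X[1])/2;f=(X[1]-X[0]+X[2]-X[3])/2;print(np.degrees(np.arctan2(e[1],e[0])),np.degrees(np.arctan2(-f[0],f[1])),np.linalg.norm(e),np.linalg.norm(f))
print('key',plane(p,[(265,120)],.04))
m=cv2.inRange(g,0,40);m[:85]=0;m[150:]=0;m[:,:235]=0;m[:,300:]=0
c=max(cv2.findContours(m,0,1)[0],key=cv2.contourArea);print(cv2.minAreaRect(c),plane(p,[cv2.minAreaRect(c)[0]],.036))
calc(0.457,0.018,0.10,-10)
```

```text
[[316.29998779296875, 236.10000610351562], [280.5, 78.5999984741211], [444.20001220703125, 38.5], [465.70001220703125, 204.10000610351562]]
[[0.4948, -0.1231], [0.4873, 0.0674], [0.678, 0.0773], [0.6866, -0.1162]] [ 0.58666104 -0.02361845  0.046     ]
2.5074338192356276 2.3983109942934293 0.19139757789559586 0.19217955982494
key [[0.45960263 0.02679513 0.04      ]]
((265.30340576171875, 121.18541717529297), (42.00065612792969, 34.760318756103516), 76.4295654296875) [[0.45923864 0.02586867 0.036     ]]
clock 1.80 tcp [ 0.4932 -0.0898  0.3003] jaw -10.4 w 0.0589 F [ 0.2 -0.3 -0.1] q [ 42.   4. -39.  93.   3.  84.  -7.]
  "x":0.6677,"y":0.3320,"z":-0.1833,"rx":-0.0021,"ry":-0.0001,"rz":0.0002  rows>=5
```

Run:
```python
from h import *
calc(0.459,0.026,0.055,2.5)
```

```text
clock 1.80 tcp [ 0.4932 -0.0898  0.3003] jaw -10.4 w 0.0589 F [ 0.2 -0.3 -0.1] q [ 42.   4. -39.  93.   3.  84.  -7.]
  "x":0.8177,"y":0.3595,"z":-0.1815,"rx":-0.0716,"ry":-0.0002,"rz":0.0002  rows>=6
```

```bash
python3 -m crank '[{"x":0.3,"y":0.36,"z":-0.18,"rx":-0.072,"ry":0,"rz":0,"hand":1},{"x":0.4,"y":0.36,"z":-0.18,"rx":-0.072,"ry":0,"rz":0,"hand":1},{"x":0.6,"y":0.36,"z":-0.18,"rx":-0.072,"ry":0,"rz":0,"hand":1},{"x":0.7,"y":0.36,"z":-0.18,"rx":-0.072,"ry":0,"rz":0,"hand":1},{"x":0.8,"y":0.36,"z":-0.18,"rx":-0.072,"ry":0,"rz":0,"hand":1},{"x":0.8,"y":0.36,"z":-0.18,"rx":-0.072,"ry":0,"rz":0,"hand":1},{"x":0.8,"y":0.36,"z":-0.18,"rx":-0.072,"ry":0,"rz":0,"hand":1},{"x":0.8,"y":0.36,"z":-0.18,"rx":-0.072,"ry":0,"rz":0,"hand":1}]'
python3 - <<'E'
from h import *
calc(0.459,0.026,0.036,2.5)
snap('side','s1')
E
```

```text
clock: 2.6
tcp_pos: [0.4602, 0.0266, 0.0614]
ee_rot: [-110.8, 90.0, -108.2]
contact_force: [0.9, 0.8, 0.9]
width: 0.0014
clock 2.60 tcp [0.4602 0.0266 0.0614] jaw 2.6 w 0.0014 F [0.9 0.8 0.9] q [ 33.  13. -45. 116.  11.  55. -15.]
  "x":0.0845,"y":-0.0020,"z":-0.0041,"rx":0.0007,"ry":-0.0000,"rz":0.0001  rows>=1
```

View pics/s1.png

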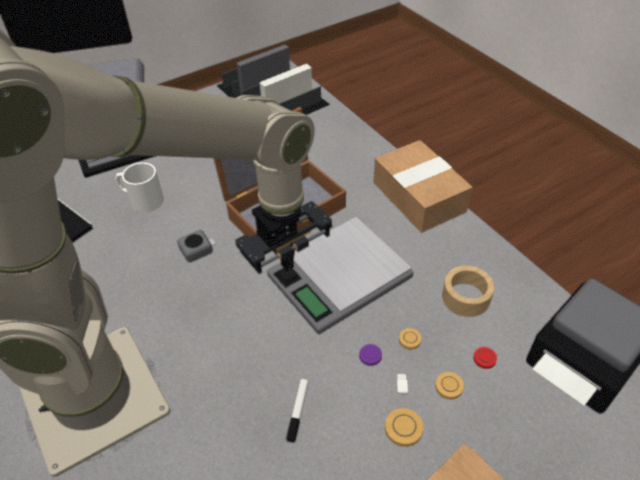

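```bash
python3 -m crank '[{"x":0.03,"y":0,"z":-0.004,"rx":0,"ry":0,"rz":0,"hand":1},{"x":0.05,"y":0,"z":-0.004,"rx":0,"ry":0,"rz":0,"hand":1},{"x":0.06,"y":0,"z":-0.004,"rx":0,"ry":0,"rz":0,"hand":1},{"x":0.07,"y":0,"z":-0.004,"rx":0,"ry":0,"rz":0,"hand":1},{"x":0.075,"y":0,"z":-0.004,"rx":0,"ry":0,"rz":0,"hand":1},{"x":0.08,"y":0,"z":-0.004,"rx":0,"ry":0,"rz":0,"hand":1},{"x":0.08,"y":0,"z":-0.004,"rx":0,"ry":0,"rz":0,"hand":1}]'
python3 - <<'E'
from h import *
calc(0.459,0.026,0.036,2.5)
E
```

```text
clock: 3.35
tcp_pos: [0.4588, 0.0274, 0.0366]
ee_rot: [-83.6, 90.0, -80.9]
contact_force: [-1.0, -1.9, 3.4]
width: 0.0003
clock 3.35 tcp [0.4588 0.0274 0.0366] jaw 2.7 w 0.0003 F [-1.  -1.9  3.4] q [ 32.  15. -44. 117.  13.  52. -17.]
  "x":0.0019,"y":-0.0048,"z":0.0005,"rx":0.0011,"ry":0.0000,"rz":0.0001  rows>=1
```

```bash
python3 -m crank '[{"x":0.006,"y":0,"z":0,"rx":0,"ry":0,"rz":0,"hand":1},{"x":0.01,"y":0,"z":0,"rx":0,"ry":0,"rz":0,"hand":1},{"x":0.01,"y":0,"z":0,"rx":0,"ry":0,"rz":0,"hand":1}]'
python3 - <<'E'
from h import *
calc(0.459,0.026,0.036,2.5)
E
```

```text
clock: 3.65
tcp_pos: [0.459, 0.0275, 0.0354]
ee_rot: [-99.3, 89.9, -96.6]
contact_force: [-13.9, -3.5, 34.9]
width: 0.0007
clock 3.65 tcp [0.459  0.0275 0.0354] jaw 2.7 w 0.0007 F [-13.9  -3.5  34.9] q [ 31.  15. -44. 117.  13.  52. -17.]
  "x":-0.0020,"y":-0.0050,"z":-0.0002,"rx":0.0011,"ry":-0.0001,"rz":0.0006  rows>=1
```

```bash
python3 -m crank '[{"x":-0.1,"y":0,"z":0,"rx":0,"ry":0,"rz":0,"hand":1},{"x":-0.26,"y":0,"z":0,"rx":0,"ry":0,"rz":0,"hand":-1},{"x":-0.42,"y":0,"z":0,"rx":0,"ry":0,"rz":0,"hand":-1},{"x":-0.6,"y":0,"z":0,"rx":0,"ry":0,"rz":0,"hand":-1},{"x":-0.7,"y":-0.1,"z":0,"rx":0.05,"ry":0,"rz":0,"hand":-1}]'
python3 - <<'E'
from h import *
calc(0.43,-0.45,0.25,-37)
E
```

```text
clock: 4.15
tcp_pos: [0.4608, 0.0015, 0.2472]
ee_rot: [8.5, 89.8, 3.0]
contact_force: [1.0, -1.6, 0.3]
width: 0.0246
clock 4.15 tcp [0.4608 0.0015 0.2472] jaw -5.5 w 0.0246 F [ 1.  -1.6  0.3] q [ 40.  -1. -44. 103.  -1.  77. -10.]
  "x":-0.0101,"y":-1.5077,"z":0.0432,"rx":0.1748,"ry":0.0012,"rz":-0.0005  rows>=10
```

```bash
python3 -m crank '[{"x":0,"y":-0.9,"z":0.02,"rx":0.1,"ry":0,"rz":0,"hand":-1},{"x":0,"y":-0.9,"z":0.02,"rx":0.1,"ry":0,"rz":0,"hand":-1},{"x":0,"y":-0.9,"z":0.02,"rx":0.1,"ry":0,"rz":0,"hand":-1},{"x":0,"y":-0.9,"z":0.02,"rx":0.1,"ry":0,"rz":0,"hand":-1},{"x":0,"y":-0.9,"z":0.02,"rx":0.1,"ry":0,"rz":0,"hand":-1},{"x":0,"y":-0.9,"z":0.02,"rx":0.1,"ry":0,"rz":0,"hand":-1}]';python3 - <<'E'
from h import *
calc(0.43,-0.45,0.25,-37)
E
```

```text
clock: 4.75
tcp_pos: [0.4367, -0.2763, 0.2429]
ee_rot: [-124.3, 89.9, -148.5]
contact_force: [-0.6, 0.5, -0.3]
width: 0.0727
clock 4.75 tcp [ 0.4367 -0.2763  0.2429] jaw -24.2 w 0.0727 F [-0.6  0.5 -0.3] q [ 54.   7. -29.  97.   3.  77.   0.]
  "x":-0.0235,"y":-0.5373,"z":0.2168,"rx":0.0711,"ry":-0.0001,"rz":0.0003  rows>=4
```

```bash
python3 -m crank '[{"x":-0.02,"y":-0.54,"z":0.22,"rx":0.07,"ry":0,"rz":0,"hand":-1},{"x":-0.02,"y":-0.54,"z":0.22,"rx":0.07,"ry":0,"rz":0,"hand":-1},{"x":-0.02,"y":-0.54,"z":0.22,"rx":0.07,"ry":0,"rz":0,"hand":-1},{"x":-0.02,"y":-0.54,"z":0.22,"rx":0.07,"ry":0,"rz":0,"hand":-1},{"x":-0.02,"y":-0.54,"z":0.22,"rx":0.07,"ry":0,"rz":0,"hand":-1},{"x":-0.02,"y":-0.54,"z":0.22,"rx":0.07,"ry":0,"rz":0,"hand":-1}]';python3 - <<'E'
from h import *
p,im=snap('wrist','w2')
for c in blobs(im,*BR,amin=400):
    if cv2.contourArea(c.astype(np.float32))>20000: continue
    X=plane(p,c,.012)[:,:2].astype(np.float32);(a,b),r=cv2.minEnclosingCircle(X);print(c.mean(0).round(),a,b,2000*r,2000*(cv2.contourArea(X)/np.pi)**.5)
calc(0.458,-0.384,0.06,-40)
E
```

```text
clock: 5.35
tcp_pos: [0.4337, -0.4457, 0.249]
ee_rot: [118.4, 89.9, 81.9]
contact_force: [0.6, 0.6, -0.5]
width: 0.0868
[332. 339.] 0.35600775480270386 -0.5987241268157959 237.43656277656555 105.19458272148319
[502. 309.] 0.5592489242553711 -0.6953603029251099 87.98008412122726 45.22805768038406
[378. 265.] 0.4417860507965088 -0.5765577554702759 261.1810266971588 140.5390058475893
[295. 157.] 0.4581398367881775 -0.3821929395198822 70.22356986999512 68.61161157691275
[375.  75.] 0.5827913284301758 -0.3644847571849823 55.51746487617493 53.389119070386045
clock 5.40 tcp [ 0.434  -0.4449  0.2493] jaw -36.4 w 0.0869 F [0.6 0.1 0.3] q [ 59.  19. -22.  81.   7.  81.   0.]
  "x":0.6313,"y":0.2102,"z":-0.0560,"rx":0.0201,"ry":-0.0001,"rz":-0.0004  rows>=5
```

View pics/w2.png

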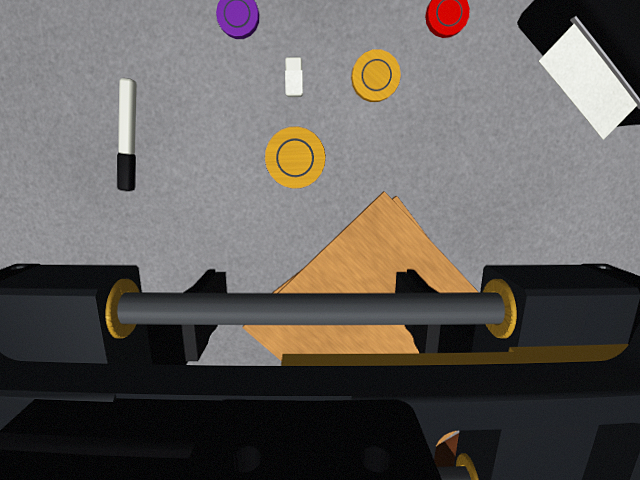

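```bash
python3 -m crank '[{"x":0.16,"y":0.2,"z":-0.05,"rx":0,"ry":0,"rz":0,"hand":-1},{"x":0.32,"y":0.21,"z":-0.056,"rx":0,"ry":0,"rz":0,"hand":-1},{"x":0.48,"y":0.217,"z":-0.056,"rx":0,"ry":0,"rz":0,"hand":-1},{"x":0.6,"y":0.217,"z":-0.056,"rx":0,"ry":0,"rz":0,"hand":-1},{"x":0.63,"y":0.217,"z":-0.056,"rx":0,"ry":0,"rz":0,"hand":-1},{"x":0.63,"y":0.217,"z":-0.056,"rx":0,"ry":0,"rz":0,"hand":-1},{"x":0.63,"y":0.217,"z":-0.056,"rx":0,"ry":0,"rz":0,"hand":-1}]';python3 - <<'E'
from h import *
p,im=snap('wrist','w3')
calc(0.4581,-0.3822,0.004,-36.5)
E
```

```text
clock: 6.1
tcp_pos: [0.4597, -0.3847, 0.0632]
ee_rot: [-1.7, 89.8, -38.2]
contact_force: [0.4, -0.5, 0.8]
width: 0.0869
clock 6.15 tcp [ 0.4599 -0.3851  0.0636] jaw -36.5 w 0.0871 F [0.3 0.1 1.5] q [ 54.  25. -23.  97.  11.  60.  -9.]
  "x":0.1986,"y":0.0041,"z":-0.0114,"rx":0.0001,"ry":0.0014,"rz":0.0001  rows>=2
```

View pics/w3.png

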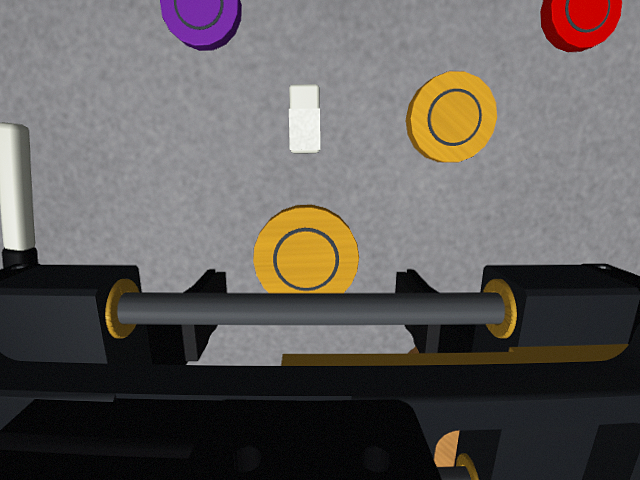

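```bash
python3 -m crank '[{"x":0.08,"y":0.004,"z":-0.011,"rx":0,"ry":0,"rz":0,"hand":-1},{"x":0.14,"y":0.004,"z":-0.011,"rx":0,"ry":0,"rz":0,"hand":-1},{"x":0.18,"y":0.004,"z":-0.011,"rx":0,"ry":0,"rz":0,"hand":-1},{"x":0.197,"y":0.004,"z":-0.011,"rx":0,"ry":0,"rz":0,"hand":-1},{"x":0.197,"y":0.004,"z":-0.011,"rx":0,"ry":0,"rz":0,"hand":-1},{"x":0.197,"y":0.004,"z":-0.011,"rx":0,"ry":0,"rz":0,"hand":-1}]';python3 - <<'E'
from h import *
calc(0.4581,-0.3822,0.004,-36.5)
E
```

```text
clock: 6.75
tcp_pos: [0.4571, -0.3816, 0.0026]
ee_rot: [-4.5, 89.9, -40.9]
contact_force: [-0.1, -0.5, 0.7]
width: 0.0872
clock 6.75 tcp [ 0.4571 -0.3816  0.0026] jaw -36.5 w 0.0872 F [-0.1 -0.5  0.7] q [ 53.  29. -22.  99.  13.  54. -11.]
  "x":-0.0047,"y":0.0004,"z":0.0039,"rx":0.0001,"ry":0.0005,"rz":0.0000  rows>=1
```

```bash
python3 -m crank '[{"x":-0.003,"y":0,"z":0.003,"rx":0,"ry":0,"rz":0,"hand":1},{"x":-0.003,"y":0,"z":0.003,"rx":0,"ry":0,"rz":0,"hand":1},{"x":-0.003,"y":0,"z":0.003,"rx":0,"ry":0,"rz":0,"hand":1},{"x":-0.003,"y":0,"z":0.003,"rx":0,"ry":0,"rz":0,"hand":1},{"x":-0.003,"y":0,"z":0.003,"rx":0,"ry":0,"rz":0,"hand":1},{"x":-0.003,"y":0,"z":0.003,"rx":0,"ry":0,"rz":0,"hand":1},{"x":-0.1,"y":0,"z":0.003,"rx":0,"ry":0,"rz":0,"hand":1},{"x":-0.2,"y":0,"z":0.003,"rx":0,"ry":0,"rz":0,"hand":1},{"x":-0.3,"y":0,"z":0.003,"rx":0,"ry":0,"rz":0,"hand":1},{"x":-0.38,"y":0,"z":0.003,"rx":0,"ry":0,"rz":0,"hand":1},{"x":-0.38,"y":0,"z":0.003,"rx":0,"ry":0,"rz":0,"hand":1}]';python3 - <<'E'
from h import *
calc(0.5867,-0.0236,0.12,-20)
snap('wrist','w4')
E
```

```text
clock: 7.85
tcp_pos: [0.4582, -0.3823, 0.118]
ee_rot: [-5.6, 89.8, -42.1]
contact_force: [1.4, -0.7, -4.3]
width: 0.0689
clock 7.85 tcp [ 0.4582 -0.3823  0.118 ] jaw -36.5 w 0.0689 F [ 1.4 -0.7 -4.3] q [ 55.  22. -24.  95.  10.  65.  -8.]
  "x":-0.0085,"y":1.2160,"z":-0.3667,"rx":-0.0916,"ry":0.0012,"rz":0.0003  rows>=8
```

View pics/w4.png

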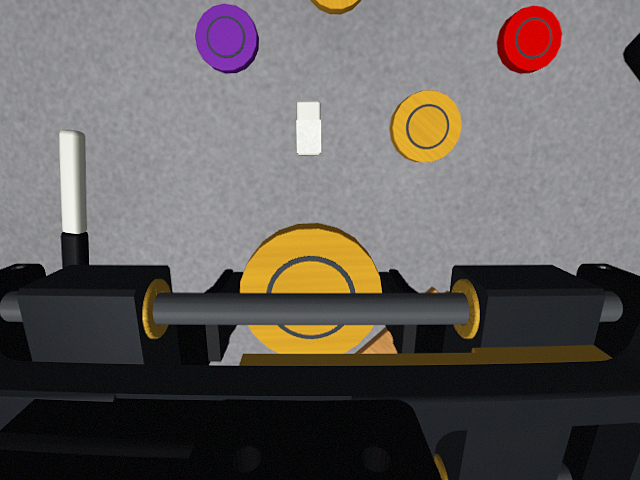

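```bash
python3 -m crank '[{"x":-0.01,"y":0.1,"z":-0.03,"rx":-0.01,"ry":0,"rz":0,"hand":1},{"x":-0.01,"y":0.25,"z":-0.08,"rx":-0.03,"ry":0,"rz":0,"hand":1},{"x":-0.01,"y":0.4,"z":-0.12,"rx":-0.04,"ry":0,"rz":0,"hand":1},{"x":-0.01,"y":0.55,"z":-0.17,"rx":-0.05,"ry":0,"rz":0,"hand":1},{"x":-0.01,"y":0.7,"z":-0.22,"rx":-0.06,"ry":0,"rz":0,"hand":1},{"x":-0.01,"y":0.83,"z":-0.26,"rx":-0.08,"ry":0,"rz":0,"hand":1},{"x":-0.01,"y":0.9,"z":-0.28,"rx":-0.09,"ry":0,"rz":0,"hand":1},{"x":-0.01,"y":0.92,"z":-0.28,"rx":-0.09,"ry":0,"rz":0,"hand":1}]';python3 - <<'E'
from h import *
calc(0.5867,-0.0236,0.08,-20)
E
```

```text
clock: 8.7
tcp_pos: [0.5533, -0.1057, 0.1166]
ee_rot: [160.7, 89.8, 140.7]
contact_force: [-0.3, -1.3, -5.0]
width: 0.069
clock 8.70 tcp [ 0.5533 -0.1057  0.1166] jaw -19.9 w 0.0690 F [-0.3 -1.3 -5. ] q [ 36.  20. -35.  99.  12.  65. -23.]
  "x":0.1223,"y":0.2952,"z":0.0118,"rx":0.0003,"ry":-0.0010,"rz":-0.0003  rows>=2
```

```bash
python3 -m crank '[{"x":0,"y":0.12,"z":0.005,"rx":0,"ry":0,"rz":0,"hand":1},{"x":0,"y":0.22,"z":0.01,"rx":0,"ry":0,"rz":0,"hand":1},{"x":0.05,"y":0.28,"z":0.012,"rx":0,"ry":0,"rz":0,"hand":1},{"x":0.12,"y":0.295,"z":0.012,"rx":0,"ry":0,"rz":0,"hand":1},{"x":0.12,"y":0.295,"z":0.012,"rx":0,"ry":0,"rz":0,"hand":1},{"x":0.12,"y":0.295,"z":0.012,"rx":0,"ry":0,"rz":0,"hand":1}]';python3 - <<'E'
from h import *
snap('wrist','w5')
calc(0.5867,-0.0236,0.0495,-20)
E
```

```text
clock: 9.3
tcp_pos: [0.5869, -0.0293, 0.0815]
ee_rot: [-150.8, 89.9, -171.2]
contact_force: [0.6, -0.2, -4.3]
width: 0.0692
clock 9.35 tcp [ 0.5876 -0.0294  0.0824] jaw -20.4 w 0.0692 F [ 0.1 -0.1 -4.5] q [ 27.  25. -35.  97.  16.  63. -34.]
  "x":0.1098,"y":0.0172,"z":-0.0095,"rx":-0.0022,"ry":-0.0001,"rz":0.0002  rows>=1
```

View pics/w5.png

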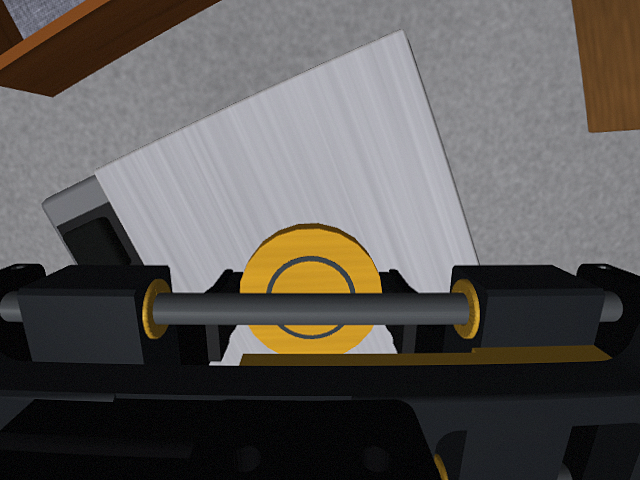

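```bash
python3 -m crank '[{"x":0.03,"y":0.017,"z":-0.008,"rx":0,"ry":0,"rz":0,"hand":1},{"x":0.06,"y":0.017,"z":-0.008,"rx":0,"ry":0,"rz":0,"hand":1},{"x":0.085,"y":0.017,"z":-0.008,"rx":0,"ry":0,"rz":0,"hand":1},{"x":0.095,"y":0.017,"z":-0.008,"rx":0,"ry":0,"rz":0,"hand":1},{"x":0.095,"y":0.017,"z":-0.008,"rx":0,"ry":0,"rz":0,"hand":1},{"x":0.095,"y":0.017,"z":-0.008,"rx":0,"ry":0,"rz":0,"hand":1}]';python3 - <<'E'
from h import *
calc(0.5867,-0.0236,0.0495,-20)
E
```

```text
clock: 9.95
tcp_pos: [0.5874, -0.0224, 0.0541]
ee_rot: [12.5, 90.0, -7.8]
contact_force: [0.5, 0.8, -4.5]
width: 0.0689
clock 9.95 tcp [ 0.5874 -0.0224  0.0541] jaw -20.3 w 0.0689 F [ 0.5  0.8 -4.5] q [ 26.  27. -35.  98.  18.  60. -35.]
  "x":0.0153,"y":-0.0045,"z":-0.0010,"rx":-0.0016,"ry":0.0001,"rz":-0.0000  rows>=1
```

```bash
python3 -m crank '[{"x":0.006,"y":-0.004,"z":0,"rx":0,"ry":0,"rz":0,"hand":1},{"x":0.012,"y":-0.004,"z":0,"rx":0,"ry":0,"rz":0,"hand":1},{"x":0.016,"y":-0.004,"z":0,"rx":0,"ry":0,"rz":0,"hand":1},{"x":0.016,"y":-0.004,"z":0,"rx":0,"ry":0,"rz":0,"hand":1}]';python3 - <<'E'
from h import *
calc(0.5867,-0.0236,0.0495,-20)
E
```

```text
clock: 10.35
tcp_pos: [0.5868, -0.0235, 0.049]
ee_rot: [-148.5, 90.0, -168.8]
contact_force: [-0.8, 0.7, -4.8]
width: 0.0689
clock 10.35 tcp [ 0.5868 -0.0235  0.049 ] jaw -20.3 w 0.0689 F [-0.8  0.7 -4.8] q [ 26.  27. -35.  99.  18.  59. -35.]
  "x":-0.0017,"y":-0.0003,"z":-0.0003,"rx":-0.0016,"ry":-0.0000,"rz":0.0000  rows>=1
```

```bash
python3 -m crank '[{"x":0.004,"y":0,"z":0,"rx":0,"ry":0,"rz":0,"hand":1},{"x":0.005,"y":0,"z":0,"rx":0,"ry":0,"rz":0,"hand":1},{"x":0.005,"y":0,"z":0,"rx":0,"ry":0,"rz":0,"hand":1}]'; python3 -m crank '[{"x":0.004,"y":0,"z":0,"rx":0,"ry":0,"rz":0,"hand":1},{"x":0.004,"y":0,"z":0,"rx":0,"ry":0,"rz":0,"hand":1}]'
```

```text
clock: 10.65
tcp_pos: [0.587, -0.0235, 0.0488]
ee_rot: [-54.5, 90.0, -74.7]
contact_force: [-6.2, -0.1, 8.5]
width: 0.0692
clock: 10.85
tcp_pos: [0.587, -0.0235, 0.0487]
ee_rot: [-60.1, 89.9, -80.4]
contact_force: [-11.3, -0.8, 19.5]
width: 0.0692
```

```bash
python3 -m crank '[{"x":-0.007,"y":0,"z":0,"rx":0,"ry":0,"rz":0,"hand":1},{"x":-0.007,"y":0,"z":0,"rx":0,"ry":0,"rz":0,"hand":-1},{"x":-0.007,"y":0,"z":0,"rx":0,"ry":0,"rz":0,"hand":-1},{"x":-0.007,"y":0,"z":0,"rx":0,"ry":0,"rz":0,"hand":-1},{"x":-0.007,"y":0,"z":0,"rx":0,"ry":0,"rz":0,"hand":-1},{"x":-0.1,"y":0,"z":0,"rx":0,"ry":0,"rz":0,"hand":-1},{"x":-0.25,"y":0,"z":0,"rx":0,"ry":0,"rz":0,"hand":-1},{"x":-0.4,"y":-0.1,"z":0,"rx":0,"ry":0,"rz":0,"hand":-1},{"x":-0.5,"y":-0.2,"z":0,"rx":0,"ry":0,"rz":0,"hand":-1},{"x":-0.5,"y":-0.3,"z":0,"rx":0,"ry":0,"rz":0,"hand":-1},{"x":-0.5,"y":-0.3,"z":0,"rx":0,"ry":0,"rz":0,"hand":-1}]';python3 - <<'E'
from h import *
p,im=snap('wrist','w6')
for c in blobs(im,*BR,amin=400):
    if cv2.contourArea(c.astype(np.float32))>20000: continue
    X=plane(p,c,.060)[:,:2].astype(np.float32);(a,b),r=cv2.minEnclosingCircle(X);print(c.mean(0).round(),a,b,2000*r,2000*(cv2.contourArea(X)/np.pi)**.5)
calc(0.5,-0.45,0.20,-32)
E
```

```text
clock: 11.95
tcp_pos: [0.555, -0.1132, 0.1974]
ee_rot: [-47.4, 89.8, -68.0]
contact_force: [-0.2, 0.7, -0.7]
width: 0.0871
[502. 308.] 0.7032436728477478 -0.2535208463668823 66.46573543548584 34.29009211590087
[526. 238.] 0.7437916994094849 -0.20358431339263916 121.73119932413101 74.81326863843152
[308. 120.] 0.5875633358955383 -0.023405758664011955 69.37139481306076 68.24296832435216
[550.  11.] 0.812046229839325 -0.008325270377099514 97.15986251831055 40.712920017478744
clock 12.00 tcp [ 0.5552 -0.1104  0.1967] jaw -20.5 w 0.0872 F [-0.6  0.1 -0.4] q [ 37.  16. -35.  93.  10.  74. -21.]
  "x":-0.0097,"y":-1.1248,"z":0.2243,"rx":0.0638,"ry":0.0003,"rz":0.0003  rows>=7
```

View pics/w6.png

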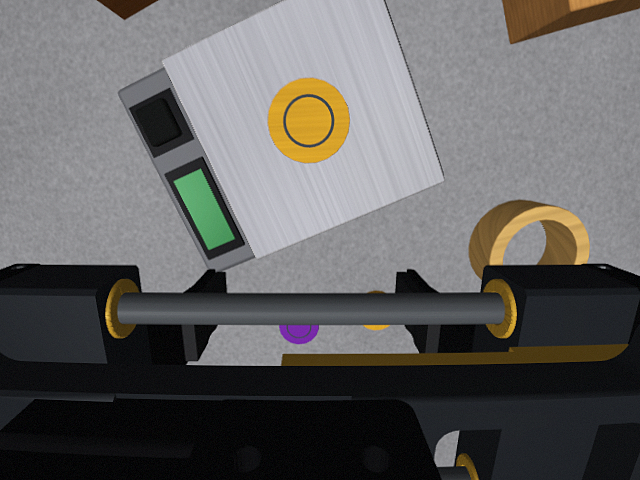

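```bash
python3 -m crank '[{"x":0,"y":-1,"z":0.2,"rx":0.06,"ry":0,"rz":0,"hand":-1},{"x":0,"y":-1,"z":0.2,"rx":0.06,"ry":0,"rz":0,"hand":-1},{"x":0,"y":-1,"z":0.2,"rx":0.06,"ry":0,"rz":0,"hand":-1},{"x":0,"y":-1,"z":0.2,"rx":0.06,"ry":0,"rz":0,"hand":-1},{"x":0,"y":-1,"z":0.2,"rx":0.06,"ry":0,"rz":0,"hand":-1},{"x":0,"y":-1,"z":0.2,"rx":0.06,"ry":0,"rz":0,"hand":-1},{"x":0,"y":-1,"z":0.2,"rx":0.06,"ry":0,"rz":0,"hand":-1},{"x":0,"y":-1,"z":0.2,"rx":0.06,"ry":0,"rz":0,"hand":-1},{"x":0,"y":-1,"z":0.2,"rx":0.06,"ry":0,"rz":0,"hand":-1}]';python3 - <<'E'
from h import *
p,im=snap('wrist','w7')
for c in blobs(im,*BR,amin=400):
    if cv2.contourArea(c.astype(np.float32))>20000: continue
    X=plane(p,c,.010)[:,:2].astype(np.float32);(a,b),r=cv2.minEnclosingCircle(X);print(c.mean(0).round(),a,b,2000*r,2000*(cv2.contourArea(X)/np.pi)**.5)
calc(0.583,-0.3645,0.06,-32)
E
```

```text
clock: 12.9
tcp_pos: [0.5092, -0.4078, 0.1959]
ee_rot: [115.6, 89.9, 84.6]
contact_force: [0.7, 1.1, 0.0]
width: 0.087
[456. 457.] 0.5204850435256958 -0.7818748354911804 96.03307396173477 48.94043139288888
[320. 345.] 0.43380528688430786 -0.5548957586288452 232.5236201286316 94.66902716845631
[502. 309.] 0.6436275243759155 -0.606726884841919 76.7475813627243 39.65178208302938
[351. 287.] 0.5061297416687012 -0.49778592586517334 52.51333490014076 28.741649026437116
[352. 147.] 0.5843127369880676 -0.36388298869132996 54.626550525426865 52.82343594744586
[290.  26.] 0.5882758498191833 -0.2385067641735077 49.05260726809502 45.40814264042298
clock 12.95 tcp [ 0.5093 -0.4076  0.1962] jaw -30.9 w 0.0868 F [0.4 0.3 0. ] q [ 53.  25. -25.  80.  10.  77.  -3.]
  "x":0.4544,"y":0.2487,"z":0.1371,"rx":0.0061,"ry":-0.0001,"rz":-0.0004  rows>=4
```

View pics/w7.png

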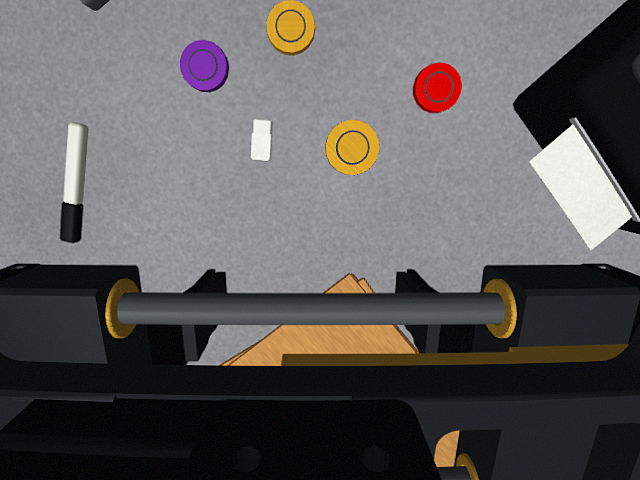

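```bash
python3 -m crank '[{"x":0.1,"y":0.13,"z":0.08,"rx":0,"ry":0,"rz":0,"hand":-1},{"x":0.2,"y":0.249,"z":0.139,"rx":0,"ry":0,"rz":0,"hand":-1},{"x":0.35,"y":0.249,"z":0.139,"rx":0,"ry":0,"rz":0,"hand":-1},{"x":0.47,"y":0.249,"z":0.139,"rx":0,"ry":0,"rz":0,"hand":-1},{"x":0.47,"y":0.249,"z":0.139,"rx":0,"ry":0,"rz":0,"hand":-1},{"x":0.47,"y":0.249,"z":0.139,"rx":0,"ry":0,"rz":0,"hand":-1},{"x":0.47,"y":0.249,"z":0.139,"rx":0,"ry":0,"rz":0,"hand":-1}]';python3 - <<'E'
from h import *
calc(0.5838,-0.3640,0.004,-31)
E
```

```text
clock: 13.65
tcp_pos: [0.5838, -0.368, 0.0586]
ee_rot: [3.0, 89.8, -28.0]
contact_force: [0.2, -0.4, 0.6]
width: 0.087
clock 13.65 tcp [ 0.5838 -0.368   0.0586] jaw -31.1 w 0.0870 F [ 0.2 -0.4  0.6] q [ 45.  36. -24.  82.  15.  65. -12.]
  "x":0.1820,"y":0.0113,"z":-0.0077,"rx":-0.0004,"ry":0.0013,"rz":-0.0001  rows>=2
```

```bash
python3 -m crank '[{"x":0.08,"y":0.009,"z":-0.006,"rx":0,"ry":0,"rz":0,"hand":-1},{"x":0.14,"y":0.009,"z":-0.006,"rx":0,"ry":0,"rz":0,"hand":-1},{"x":0.17,"y":0.009,"z":-0.006,"rx":0,"ry":0,"rz":0,"hand":-1},{"x":0.18,"y":0.009,"z":-0.006,"rx":0,"ry":0,"rz":0,"hand":-1},{"x":0.18,"y":0.009,"z":-0.006,"rx":0,"ry":0,"rz":0,"hand":-1},{"x":0.18,"y":0.009,"z":-0.006,"rx":0,"ry":0,"rz":0,"hand":-1}]';python3 - <<'E'
from h import *
calc(0.5838,-0.3640,0.0035,-31)
E
```

```text
clock: 14.25
tcp_pos: [0.5826, -0.3648, 0.0024]
ee_rot: [0.5, 89.9, -30.6]
contact_force: [-0.3, -0.2, 0.7]
width: 0.0865
clock 14.25 tcp [ 0.5826 -0.3648  0.0024] jaw -31.1 w 0.0865 F [-0.3 -0.2  0.7] q [ 45.  39. -23.  84.  17.  60. -13.]
  "x":-0.0037,"y":0.0043,"z":0.0020,"rx":-0.0005,"ry":0.0004,"rz":-0.0000  rows>=1
```

```bash
python3 -m crank '[{"x":-0.003,"y":0.004,"z":0.002,"rx":0,"ry":0,"rz":0,"hand":1},{"x":-0.003,"y":0.004,"z":0.002,"rx":0,"ry":0,"rz":0,"hand":1},{"x":-0.003,"y":0.004,"z":0.002,"rx":0,"ry":0,"rz":0,"hand":1},{"x":-0.003,"y":0.004,"z":0.002,"rx":0,"ry":0,"rz":0,"hand":1},{"x":-0.003,"y":0.004,"z":0.002,"rx":0,"ry":0,"rz":0,"hand":1},{"x":-0.003,"y":0.004,"z":0.002,"rx":0,"ry":0,"rz":0,"hand":1},{"x":-0.003,"y":0.004,"z":0.002,"rx":0,"ry":0,"rz":0,"hand":1},{"x":-0.003,"y":0.004,"z":0.002,"rx":0,"ry":0,"rz":0,"hand":1}]';python3 - <<'E'
from h import *
calc(0.5838,-0.3640,0.14,-31)
E
python3 -m crank '[{"x":-0.1,"y":0,"z":0,"rx":0,"ry":0,"rz":0,"hand":1},{"x":-0.2,"y":0,"z":0,"rx":0,"ry":0,"rz":0,"hand":1},{"x":-0.3,"y":0,"z":0,"rx":0,"ry":0,"rz":0,"hand":1},{"x":-0.4,"y":0,"z":0,"rx":0,"ry":0,"rz":0,"hand":1},{"x":-0.45,"y":0,"z":0,"rx":0,"ry":0,"rz":0,"hand":1}]';python3 - <<'E'
from h import *
calc(0.5875,-0.0234,0.14,-15)
snap('wrist','w8')
E
```

```text
clock: 15.05
tcp_pos: [0.5832, -0.3638, 0.0024]
ee_rot: [-35.6, 90.0, -66.7]
contact_force: [-0.0, -0.0, -0.2]
width: 0.053
clock 15.05 tcp [ 0.5832 -0.3638  0.0024] jaw -31.1 w 0.0530 F [-0.  -0.  -0.2] q [ 44.  39. -23.  84.  17.  60. -14.]
  "x":-0.4587,"y":0.0003,"z":0.0021,"rx":-0.0005,"ry":0.0000,"rz":0.0000  rows>=3
clock: 15.55
tcp_pos: [0.584, -0.364, 0.14]
ee_rot: [0.2, 89.8, -30.8]
contact_force: [-0.1, 0.7, -1.9]
width: 0.0533
clock 15.55 tcp [ 0.584 -0.364  0.14 ] jaw -31.1 w 0.0533 F [-0.1  0.7 -1.9] q [ 45.  32. -25.  78.  14.  73. -11.]
  "x":-0.0016,"y":0.9784,"z":-0.5762,"rx":-0.0894,"ry":0.0009,"rz":0.0001  rows>=7
```

View pics/w8.png

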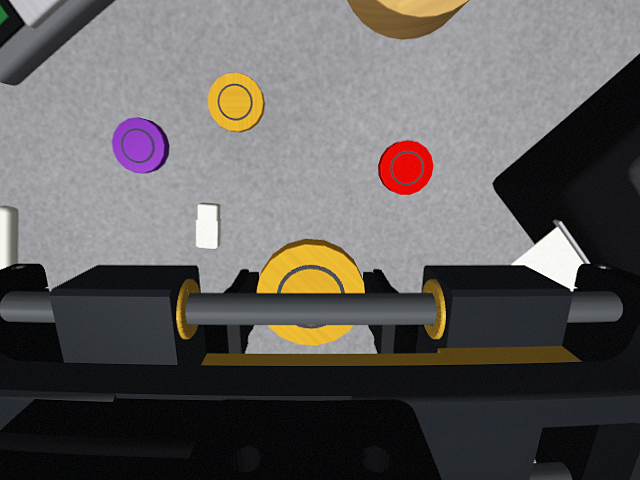

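```bash
python3 -m crank '[{"x":0,"y":0.15,"z":-0.09,"rx":-0.02,"ry":0,"rz":0,"hand":1},{"x":0,"y":0.3,"z":-0.18,"rx":-0.03,"ry":0,"rz":0,"hand":1},{"x":0,"y":0.44,"z":-0.26,"rx":-0.05,"ry":0,"rz":0,"hand":1},{"x":0,"y":0.58,"z":-0.34,"rx":-0.06,"ry":0,"rz":0,"hand":1},{"x":0,"y":0.72,"z":-0.42,"rx":-0.08,"ry":0,"rz":0,"hand":1},{"x":0,"y":0.84,"z":-0.5,"rx":-0.089,"ry":0,"rz":0,"hand":1},{"x":0,"y":0.94,"z":-0.55,"rx":-0.089,"ry":0,"rz":0,"hand":1},{"x":0,"y":0.978,"z":-0.576,"rx":-0.089,"ry":0,"rz":0,"hand":1},{"x":0,"y":0.978,"z":-0.576,"rx":-0.089,"ry":0,"rz":0,"hand":1},{"x":0,"y":0.978,"z":-0.576,"rx":-0.089,"ry":0,"rz":0,"hand":1},{"x":0,"y":0.978,"z":-0.576,"rx":-0.089,"ry":0,"rz":0,"hand":1}]';python3 - <<'E'
from h import *
calc(0.5875,-0.0234,0.070,-15)
E
```

```text
clock: 16.7
tcp_pos: [0.5866, -0.0257, 0.1368]
ee_rot: [-115.4, 89.9, -130.6]
contact_force: [-0.6, -0.8, -2.3]
width: 0.053
clock 16.70 tcp [ 0.5866 -0.0257  0.1368] jaw -15.2 w 0.0530 F [-0.6 -0.8 -2.3] q [ 27.  22. -36.  94.  14.  68. -27.]
  "x":0.2225,"y":0.0083,"z":0.0011,"rx":-0.0013,"ry":-0.0002,"rz":0.0003  rows>=2
```

```bash
python3 -m crank '[{"x":0.08,"y":0.007,"z":0.001,"rx":0,"ry":0,"rz":0,"hand":1},{"x":0.15,"y":0.007,"z":0.001,"rx":0,"ry":0,"rz":0,"hand":1},{"x":0.2,"y":0.007,"z":0.001,"rx":0,"ry":0,"rz":0,"hand":1},{"x":0.22,"y":0.007,"z":0.001,"rx":0,"ry":0,"rz":0,"hand":1},{"x":0.22,"y":0.007,"z":0.001,"rx":0,"ry":0,"rz":0,"hand":1},{"x":0.22,"y":0.007,"z":0.001,"rx":0,"ry":0,"rz":0,"hand":1}]';python3 - <<'E'
from h import *
calc(0.5875,-0.0234,0.063,-15)
E
```

```text
clock: 17.3
tcp_pos: [0.5881, -0.0215, 0.0721]
ee_rot: [9.7, 89.9, -5.3]
contact_force: [0.7, 0.8, -2.2]
width: 0.0532
clock 17.30 tcp [ 0.5881 -0.0215  0.0721] jaw -15.1 w 0.0532 F [ 0.7  0.8 -2.2] q [ 26.  26. -35.  98.  17.  62. -29.]
  "x":0.0304,"y":-0.0066,"z":-0.0003,"rx":-0.0005,"ry":0.0003,"rz":-0.0001  rows>=1
```

```bash
python3 -m crank '[{"x":0.015,"y":-0.006,"z":0,"rx":0,"ry":0,"rz":0,"hand":1},{"x":0.022,"y":-0.006,"z":0,"rx":0,"ry":0,"rz":0,"hand":1},{"x":0.027,"y":-0.006,"z":0,"rx":0,"ry":0,"rz":0,"hand":1},{"x":0.03,"y":-0.006,"z":0,"rx":0,"ry":0,"rz":0,"hand":1},{"x":0.03,"y":-0.006,"z":0,"rx":0,"ry":0,"rz":0,"hand":1}]';python3 - <<'E'
from h import *
calc(0.5875,-0.0234,0.063,-15)
E
```

```text
clock: 17.8
tcp_pos: [0.5871, -0.023, 0.0624]
ee_rot: [-31.0, 90.0, -46.1]
contact_force: [-0.1, 0.5, -3.0]
width: 0.0533
clock 17.80 tcp [ 0.5871 -0.023   0.0624] jaw -15.1 w 0.0533 F [-0.1  0.5 -3. ] q [ 26.  27. -35.  98.  17.  61. -30.]
  "x":-0.0019,"y":-0.0010,"z":0.0016,"rx":-0.0003,"ry":0.0000,"rz":0.0000  rows>=1
```

```bash
python3 -m crank '[{"x":0.002,"y":0,"z":0,"rx":0,"ry":0,"rz":0,"hand":1},{"x":0.003,"y":0,"z":0,"rx":0,"ry":0,"rz":0,"hand":1},{"x":0.003,"y":0,"z":0,"rx":0,"ry":0,"rz":0,"hand":1}]'
```

```text
clock: 18.1
tcp_pos: [0.5872, -0.023, 0.0623]
ee_rot: [-45.8, 90.0, -60.9]
contact_force: [-4.7, 0.4, 6.4]
width: 0.0533
```

Contact made. Release, lift, and back off to look.

```bash
python3 -m crank '[{"x":-0.002,"y":0,"z":0,"rx":0,"ry":0,"rz":0,"hand":1},{"x":-0.002,"y":0,"z":0,"rx":0,"ry":0,"rz":0,"hand":-1},{"x":-0.002,"y":0,"z":0,"rx":0,"ry":0,"rz":0,"hand":-1},{"x":-0.002,"y":0,"z":0,"rx":0,"ry":0,"rz":0,"hand":-1},{"x":-0.002,"y":0,"z":0,"rx":0,"ry":0,"rz":0,"hand":-1},{"x":-0.1,"y":0,"z":0,"rx":0,"ry":0,"rz":0,"hand":-1},{"x":-0.25,"y":0,"z":0,"rx":0,"ry":0,"rz":0,"hand":-1},{"x":-0.4,"y":-0.1,"z":0,"rx":0,"ry":0,"rz":0,"hand":-1},{"x":-0.5,"y":-0.2,"z":0,"rx":0,"ry":0,"rz":0,"hand":-1},{"x":-0.5,"y":-0.3,"z":0,"rx":0,"ry":0,"rz":0,"hand":-1},{"x":-0.5,"y":-0.3,"z":0,"rx":0,"ry":0,"rz":0,"hand":-1}]';python3 - <<'E'
from h import *
p,im=snap('wrist','w9')
cv2.imwrite('pics/w9c.png',cv2.resize(im[0:260,150:500],(700,520)))
calc(0.55,-0.33,0.20,-22)
E
```

```text
clock: 19.2
tcp_pos: [0.5632, -0.1153, 0.2124]
ee_rot: [-50.8, 89.8, -66.3]
contact_force: [-0.4, -1.0, -1.4]
width: 0.0871
clock 19.25 tcp [ 0.5633 -0.1125  0.2117] jaw -15.3 w 0.0868 F [-0.3  1.9 -0. ] q [ 36.  16. -35.  91.  10.  76. -16.]
  "x":0.0398,"y":-0.7109,"z":0.1485,"rx":0.0372,"ry":0.0003,"rz":0.0003  rows>=5
```

View pics/w9c.png

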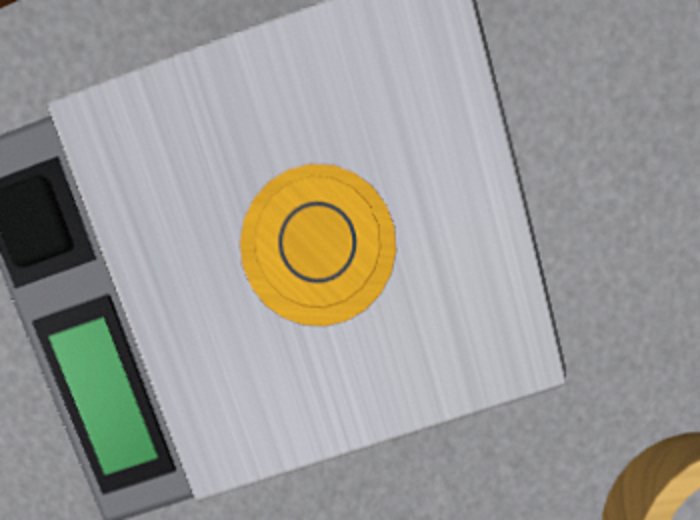

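```bash
python3 -m crank '[{"x":0.04,"y":-0.7,"z":0.14,"rx":0.037,"ry":0,"rz":0,"hand":-1},{"x":0.04,"y":-0.7,"z":0.14,"rx":0.037,"ry":0,"rz":0,"hand":-1},{"x":0.04,"y":-0.7,"z":0.14,"rx":0.037,"ry":0,"rz":0,"hand":-1},{"x":0.04,"y":-0.7,"z":0.14,"rx":0.037,"ry":0,"rz":0,"hand":-1},{"x":0.04,"y":-0.7,"z":0.14,"rx":0.037,"ry":0,"rz":0,"hand":-1},{"x":0.04,"y":-0.7,"z":0.14,"rx":0.037,"ry":0,"rz":0,"hand":-1},{"x":0.04,"y":-0.7,"z":0.14,"rx":0.037,"ry":0,"rz":0,"hand":-1},{"x":0.04,"y":-0.7,"z":0.14,"rx":0.037,"ry":0,"rz":0,"hand":-1}]';python3 - <<'E'
from h import *
p,im=snap('wrist','w10')
for c in blobs(im,*BR,amin=400):
    if cv2.contourArea(c.astype(np.float32))>20000: continue
    X=plane(p,c,.009)[:,:2].astype(np.float32);(a,b),r=cv2.minEnclosingCircle(X);print(c.mean(0).round(),a,b,2000*r,2000*(cv2.contourArea(X)/np.pi)**.5)
calc(0.588,-0.2385,0.06,-22)
E
```

```text
clock: 20.05
tcp_pos: [0.5507, -0.321, 0.1996]
ee_rot: [81.7, 89.9, 60.2]
contact_force: [0.4, 0.2, 0.5]
width: 0.0875
[502. 308.] 0.717191219329834 -0.4985508322715759 78.25963944196701 40.498936028574356
[315. 131.] 0.5889870524406433 -0.2385069578886032 46.14580050110817 44.61248553654314
[481.  46.] 0.7712032794952393 -0.21817106008529663 134.7077339887619 94.79281811088693
clock 20.10 tcp [ 0.5506 -0.3213  0.1997] jaw -21.5 w 0.0871 F [ 0.3 -0.8 -0.1] q [ 47.  24. -28.  82.  11.  77.  -3.]
  "x":0.4658,"y":0.3023,"z":0.0146,"rx":0.0025,"ry":0.0001,"rz":-0.0002  rows>=4
```

View pics/w10.png

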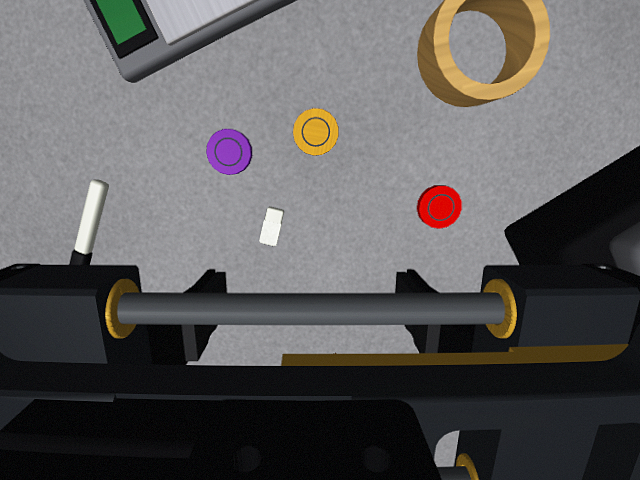

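```bash
python3 -m crank '[{"x":0.1,"y":0.15,"z":0.01,"rx":0,"ry":0,"rz":0,"hand":-0.4},{"x":0.2,"y":0.302,"z":0.017,"rx":0,"ry":0,"rz":0,"hand":-0.4},{"x":0.35,"y":0.302,"z":0.017,"rx":0,"ry":0,"rz":0,"hand":-0.4},{"x":0.47,"y":0.302,"z":0.017,"rx":0,"ry":0,"rz":0,"hand":-0.4},{"x":0.5,"y":0.302,"z":0.017,"rx":0,"ry":0,"rz":0,"hand":-0.4},{"x":0.5,"y":0.302,"z":0.017,"rx":0,"ry":0,"rz":0,"hand":-0.4},{"x":0.5,"y":0.302,"z":0.017,"rx":0,"ry":0,"rz":0,"hand":-0.4}]';python3 - <<'E'
from h import *
calc(0.5888,-0.2385,0.004,-22)
E
```

```text
clock: 20.8
tcp_pos: [0.5892, -0.2417, 0.0518]
ee_rot: [0.4, 89.8, -21.3]
contact_force: [0.2, 0.1, 0.4]
width: 0.0613
clock 20.80 tcp [ 0.5892 -0.2417  0.0518] jaw -21.7 w 0.0613 F [0.2 0.1 0.4] q [ 39.  31. -28.  91.  16.  62. -14.]
  "x":0.1592,"y":0.0094,"z":-0.0057,"rx":0.0015,"ry":0.0009,"rz":-0.0000  rows>=1
```

```bash
python3 -m crank '[{"x":0.08,"y":0.007,"z":-0.004,"rx":0,"ry":0,"rz":0,"hand":-0.4},{"x":0.13,"y":0.007,"z":-0.004,"rx":0,"ry":0,"rz":0,"hand":-0.4},{"x":0.155,"y":0.007,"z":-0.004,"rx":0,"ry":0,"rz":0,"hand":-0.4},{"x":0.158,"y":0.007,"z":-0.004,"rx":0,"ry":0,"rz":0,"hand":-0.4},{"x":0.158,"y":0.007,"z":-0.004,"rx":0,"ry":0,"rz":0,"hand":-0.4},{"x":0.158,"y":0.007,"z":-0.004,"rx":0,"ry":0,"rz":0,"hand":-0.4}]';python3 - <<'E'
from h import *
calc(0.5888,-0.2385,0.003,-22)
E
```

```text
clock: 21.4
tcp_pos: [0.5882, -0.2392, 0.003]
ee_rot: [-1.4, 89.9, -23.2]
contact_force: [-0.1, -0.2, -0.4]
width: 0.0609
clock 21.40 tcp [ 0.5882 -0.2392  0.003 ] jaw -21.7 w 0.0609 F [-0.1 -0.2 -0.4] q [ 38.  34. -27.  93.  18.  57. -16.]
  "x":0.0001,"y":0.0030,"z":0.0009,"rx":0.0015,"ry":0.0004,"rz":0.0000  rows>=1
```

```bash
python3 -m crank '[{"x":0,"y":0.003,"z":0.001,"rx":0,"ry":0,"rz":0,"hand":1},{"x":0,"y":0.003,"z":0.001,"rx":0,"ry":0,"rz":0,"hand":1},{"x":0,"y":0.003,"z":0.001,"rx":0,"ry":0,"rz":0,"hand":1},{"x":0,"y":0.003,"z":0.001,"rx":0,"ry":0,"rz":0,"hand":1},{"x":0,"y":0.003,"z":0.001,"rx":0,"ry":0,"rz":0,"hand":1},{"x":0,"y":0.003,"z":0.001,"rx":0,"ry":0,"rz":0,"hand":1}]';python3 -m crank '[{"x":-0.1,"y":0,"z":0,"rx":0,"ry":0,"rz":0,"hand":1},{"x":-0.2,"y":0,"z":0,"rx":0,"ry":0,"rz":0,"hand":1},{"x":-0.3,"y":0,"z":0,"rx":0,"ry":0,"rz":0,"hand":1},{"x":-0.4,"y":0,"z":0,"rx":0,"ry":0,"rz":0,"hand":1},{"x":-0.48,"y":0,"z":0,"rx":0,"ry":0,"rz":0,"hand":1}]';python3 - <<'E'
from h import *
calc(0.5872,-0.0232,0.14,-12)
E
```

```text
clock: 22.0
tcp_pos: [0.5885, -0.2382, 0.0023]
ee_rot: [2.3, 90.0, -19.4]
contact_force: [-0.2, -0.0, 4.4]
width: 0.0445
clock: 22.5
tcp_pos: [0.5882, -0.2383, 0.1475]
ee_rot: [-19.8, 90.0, -41.5]
contact_force: [0.6, 0.7, -1.3]
width: 0.045
clock 22.50 tcp [ 0.5882 -0.2383  0.1475] jaw -21.7 w 0.0450 F [ 0.6  0.7 -1.3] q [ 40.  26. -29.  86.  13.  71. -13.]
  "x":0.0248,"y":0.6648,"z":-0.2684,"rx":-0.0540,"ry":0.0001,"rz":0.0001  rows>=5
```

```bash
python3 -m crank '[{"x":0,"y":0.13,"z":-0.05,"rx":-0.02,"ry":0,"rz":0,"hand":1},{"x":0,"y":0.26,"z":-0.1,"rx":-0.03,"ry":0,"rz":0,"hand":1},{"x":0,"y":0.39,"z":-0.15,"rx":-0.05,"ry":0,"rz":0,"hand":1},{"x":0,"y":0.52,"z":-0.21,"rx":-0.054,"ry":0,"rz":0,"hand":1},{"x":0,"y":0.62,"z":-0.25,"rx":-0.054,"ry":0,"rz":0,"hand":1},{"x":0,"y":0.664,"z":-0.268,"rx":-0.054,"ry":0,"rz":0,"hand":1},{"x":0,"y":0.664,"z":-0.268,"rx":-0.054,"ry":0,"rz":0,"hand":1},{"x":0,"y":0.664,"z":-0.268,"rx":-0.054,"ry":0,"rz":0,"hand":1},{"x":0,"y":0.664,"z":-0.268,"rx":-0.054,"ry":0,"rz":0,"hand":1}]';python3 - <<'E'
from h import *
snap('wrist','w11')
calc(0.5872,-0.0232,0.085,-12)
E
```

```text
clock: 23.4
tcp_pos: [0.5873, -0.0259, 0.1457]
ee_rot: [-104.7, 89.9, -116.9]
contact_force: [-0.2, -0.1, -1.4]
width: 0.0449
clock 23.45 tcp [ 0.5873 -0.0256  0.1458] jaw -12.2 w 0.0450 F [-0.7  0.1 -1.2] q [ 27.  21. -36.  94.  13.  69. -24.]
  "x":0.2025,"y":0.0080,"z":-0.0019,"rx":-0.0009,"ry":-0.0001,"rz":0.0002  rows>=2
```

View pics/w11.png

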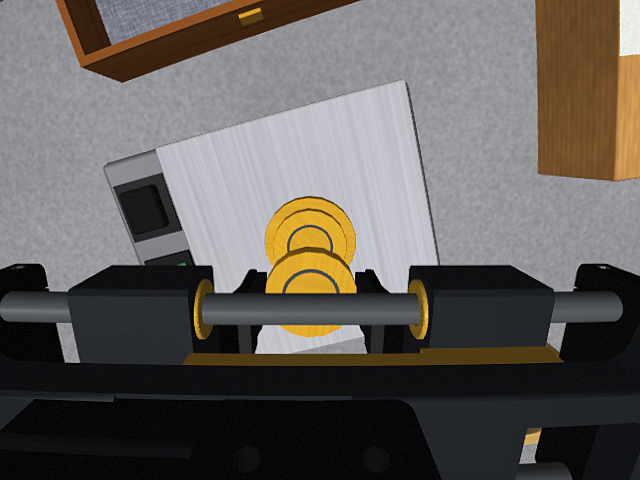

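```bash
python3 -m crank '[{"x":0.08,"y":0.004,"z":-0.002,"rx":0,"ry":0,"rz":0,"hand":1},{"x":0.14,"y":0.004,"z":-0.002,"rx":0,"ry":0,"rz":0,"hand":1},{"x":0.19,"y":0.004,"z":-0.002,"rx":0,"ry":0,"rz":0,"hand":1},{"x":0.21,"y":0.004,"z":-0.002,"rx":0,"ry":0,"rz":0,"hand":1},{"x":0.21,"y":0.004,"z":-0.002,"rx":0,"ry":0,"rz":0,"hand":1},{"x":0.21,"y":0.004,"z":-0.002,"rx":0,"ry":0,"rz":0,"hand":1},{"x":0.21,"y":0.004,"z":-0.002,"rx":0,"ry":0,"rz":0,"hand":1}]';python3 - <<'E'
from h import *
calc(0.5872,-0.0232,0.0745,-12)
E
```

```text
clock: 24.15
tcp_pos: [0.5875, -0.0221, 0.084]
ee_rot: [5.4, 89.9, -6.6]
contact_force: [0.1, -0.2, -0.5]
width: 0.0446
clock 24.15 tcp [ 0.5875 -0.0221  0.084 ] jaw -12.0 w 0.0446 F [ 0.1 -0.2 -0.5] q [ 26.  25. -35.  97.  16.  63. -26.]
  "x":0.0316,"y":-0.0037,"z":-0.0004,"rx":-0.0001,"ry":0.0005,"rz":-0.0000  rows>=1
```

```bash
python3 -m crank '[{"x":0.015,"y":-0.004,"z":0,"rx":0,"ry":0,"rz":0,"hand":1},{"x":0.023,"y":-0.004,"z":0,"rx":0,"ry":0,"rz":0,"hand":1},{"x":0.028,"y":-0.004,"z":0,"rx":0,"ry":0,"rz":0,"hand":1},{"x":0.03,"y":-0.004,"z":0,"rx":0,"ry":0,"rz":0,"hand":1},{"x":0.03,"y":-0.004,"z":0,"rx":0,"ry":0,"rz":0,"hand":1}]';python3 - <<'E'
from h import *
calc(0.5872,-0.0232,0.0745,-12)
E
```

```text
clock: 24.65
tcp_pos: [0.5866, -0.0234, 0.0743]
ee_rot: [-114.7, 90.0, -126.7]
contact_force: [-3.3, -1.0, 2.8]
width: 0.0448
clock 24.65 tcp [ 0.5866 -0.0234  0.0743] jaw -12.0 w 0.0448 F [-3.3 -1.   2.8] q [ 26.  26. -35.  98.  16.  62. -26.]
  "x":-0.0007,"y":0.0011,"z":0.0020,"rx":-0.0000,"ry":-0.0001,"rz":0.0001  rows>=1
```

```bash
python3 -m crank '[{"x":-0.001,"y":0,"z":0,"rx":0,"ry":0,"rz":0,"hand":-0.5},{"x":-0.001,"y":0,"z":0,"rx":0,"ry":0,"rz":0,"hand":-0.5},{"x":-0.001,"y":0,"z":0,"rx":0,"ry":0,"rz":0,"hand":-0.5},{"x":-0.001,"y":0,"z":0,"rx":0,"ry":0,"rz":0,"hand":-0.5},{"x":-0.1,"y":0,"z":0,"rx":0,"ry":0,"rz":0,"hand":-0.5},{"x":-0.25,"y":0,"z":0,"rx":0,"ry":0,"rz":0,"hand":-0.5},{"x":-0.4,"y":-0.1,"z":0,"rx":0,"ry":0,"rz":0,"hand":1},{"x":-0.5,"y":-0.2,"z":0,"rx":0,"ry":0,"rz":0,"hand":1},{"x":-0.5,"y":-0.3,"z":-0.1,"rx":0,"ry":0,"rz":0,"hand":1},{"x":-0.5,"y":-0.3,"z":-0.1,"rx":0,"ry":0,"rz":0,"hand":1},{"x":-0.5,"y":-0.3,"z":-0.1,"rx":0,"ry":0,"rz":0,"hand":1}]';python3 - <<'E'
from h import *
p,im=snap('wrist','w12')
cv2.imwrite('pics/w12c.png',cv2.resize(im[0:260,150:500],(700,520)))
u=np.array([(0,0)])
calc(0.459,0.027,0.12,2.5)
E
```

```text
clock: 25.75
tcp_pos: [0.5382, -0.1058, 0.2243]
ee_rot: [-44.7, 89.9, -56.8]
contact_force: [0.6, 0.2, -0.1]
width: 0.0331
clock 25.80 tcp [ 0.5388 -0.1047  0.2241] jaw -12.0 w 0.0291 F [-0.2  1.  -0.5] q [ 37.  12. -36.  94.   7.  76. -11.]
  "x":0.3469,"y":0.3743,"z":-0.3515,"rx":-0.0805,"ry":0.0001,"rz":0.0000  rows>=4
```

View pics/w12c.png

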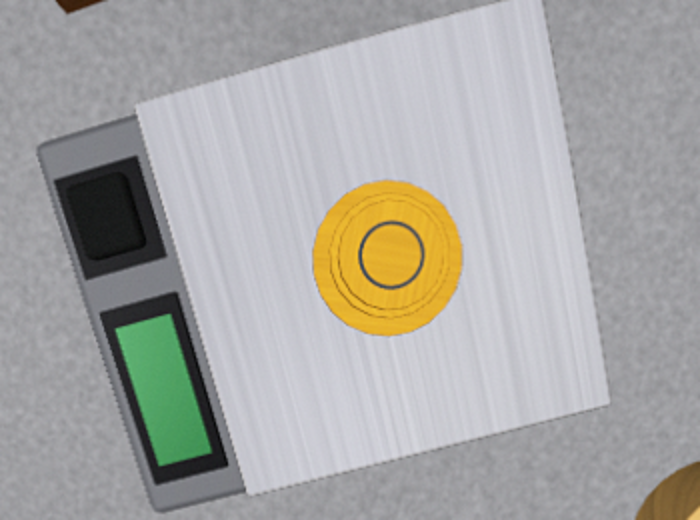

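```bash
python3 -m crank '[{"x":0,"y":0.1,"z":-0.1,"rx":-0.04,"ry":0,"rz":0,"hand":1},{"x":0,"y":0.25,"z":-0.25,"rx":-0.08,"ry":0,"rz":0,"hand":1},{"x":0.05,"y":0.37,"z":-0.351,"rx":-0.08,"ry":0,"rz":0,"hand":1},{"x":0.2,"y":0.37,"z":-0.351,"rx":-0.08,"ry":0,"rz":0,"hand":1},{"x":0.34,"y":0.37,"z":-0.351,"rx":-0.08,"ry":0,"rz":0,"hand":1},{"x":0.45,"y":0.37,"z":-0.351,"rx":-0.08,"ry":0,"rz":0,"hand":1},{"x":0.54,"y":0.37,"z":-0.351,"rx":-0.08,"ry":0,"rz":0,"hand":1},{"x":0.54,"y":0.37,"z":-0.351,"rx":-0.08,"ry":0,"rz":0,"hand":1},{"x":0.54,"y":0.37,"z":-0.351,"rx":-0.08,"ry":0,"rz":0,"hand":1}]';python3 - <<'E'
from h import *
calc(0.459,0.027,0.036,2.5)
snap('side','s2')
E
```

```text
clock: 26.7
tcp_pos: [0.4589, 0.0266, 0.0625]
ee_rot: [116.2, 89.9, 118.7]
contact_force: [0.8, 0.6, 0.9]
width: 0.0006
clock 26.70 tcp [0.4589 0.0266 0.0625] jaw 2.5 w 0.0006 F [0.8 0.6 0.9] q [ 31.  12. -43. 116.  10.  55. -14.]
  "x":0.0882,"y":0.0012,"z":0.0003,"rx":-0.0000,"ry":-0.0002,"rz":-0.0004  rows>=1
```

View pics/s2.png

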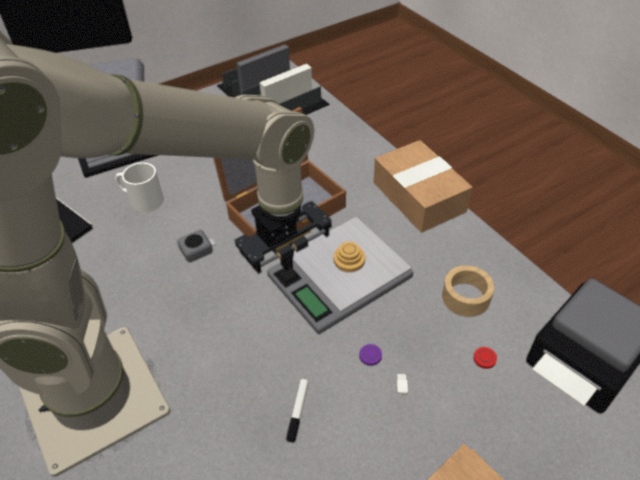

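```bash
python3 -m crank '[{"x":0.03,"y":0,"z":0,"rx":0,"ry":0,"rz":0,"hand":1},{"x":0.05,"y":0,"z":0,"rx":0,"ry":0,"rz":0,"hand":1},{"x":0.065,"y":0,"z":0,"rx":0,"ry":0,"rz":0,"hand":1},{"x":0.075,"y":0,"z":0,"rx":0,"ry":0,"rz":0,"hand":1},{"x":0.082,"y":0,"z":0,"rx":0,"ry":0,"rz":0,"hand":1},{"x":0.087,"y":0,"z":0,"rx":0,"ry":0,"rz":0,"hand":1},{"x":0.087,"y":0,"z":0,"rx":0,"ry":0,"rz":0,"hand":1}]'
```

```text
clock: 27.45
tcp_pos: [0.4587, 0.0253, 0.036]
ee_rot: [-114.1, 90.0, -111.7]
contact_force: [-2.5, -1.1, 3.8]
width: 0.0003
```

```bash
python3 -m crank '[{"x":0.004,"y":0,"z":0,"rx":0,"ry":0,"rz":0,"hand":1},{"x":0.007,"y":0,"z":0,"rx":0,"ry":0,"rz":0,"hand":1},{"x":0.007,"y":0,"z":0,"rx":0,"ry":0,"rz":0,"hand":1}]'
python3 - <<'E'
from h import *
snap('side','s3')
E
python3 -m crank '[{"x":-0.1,"y":0,"z":0,"rx":0,"ry":0,"rz":0,"hand":1},{"x":-0.25,"y":0,"z":0,"rx":0,"ry":0,"rz":0,"hand":1},{"x":-0.4,"y":0,"z":0,"rx":0,"ry":0,"rz":0,"hand":-1},{"x":-0.5,"y":0,"z":0,"rx":0,"ry":0,"rz":0,"hand":-1},{"x":-0.5,"y":-0.1,"z":0.1,"rx":0,"ry":0,"rz":0,"hand":-1},{"x":-0.5,"y":-0.25,"z":0.2,"rx":0,"ry":0,"rz":0,"hand":-1},{"x":-0.5,"y":-0.25,"z":0.2,"rx":0,"ry":0,"rz":0,"hand":-1},{"x":-0.5,"y":-0.25,"z":0.2,"rx":0,"ry":0,"rz":0,"hand":-1}]'
python3 - <<'E'
from h import *
p,im=snap('wrist','w13')
for c in blobs(im,*BR,amin=400):
    if cv2.contourArea(c.astype(np.float32))>20000: continue
    X=plane(p,c,.060)[:,:2].astype(np.float32);(a,b),r=cv2.minEnclosingCircle(X);print(c.mean(0).round(),a,b,2000*r,2000*(cv2.contourArea(X)/np.pi)**.5)
calc(0.5875,-0.0234,0.13,0)
E
```

```text
clock: 27.75
tcp_pos: [0.4588, 0.0253, 0.0354]
ee_rot: [-106.8, 89.9, -104.4]
contact_force: [-12.0, -0.4, 31.0]
width: 0.0005
clock: 28.6
tcp_pos: [0.522, -0.048, 0.1832]
ee_rot: [124.4, 89.9, 126.6]
contact_force: [0.4, -0.1, 0.4]
width: 0.0403
[410. 310.] 0.6157516241073608 -0.11598676443099976 59.64873358607292 25.407211533767573
[387. 208.] 0.5866434574127197 -0.022935422137379646 70.84198296070099 69.07319296127955
[620. 116.] 0.7912808656692505 0.06709013879299164 180.87123334407806 87.97015978463307
clock 28.65 tcp [ 0.5216 -0.0465  0.1834] jaw 2.4 w 0.0445 F [-0.   0.4 -0.5] q [ 37.  12. -41. 100.   8.  71.  -4.]
  "x":0.1781,"y":0.0676,"z":0.2229,"rx":0.0133,"ry":-0.0002,"rz":-0.0003  rows>=2
```

View pics/w13.png

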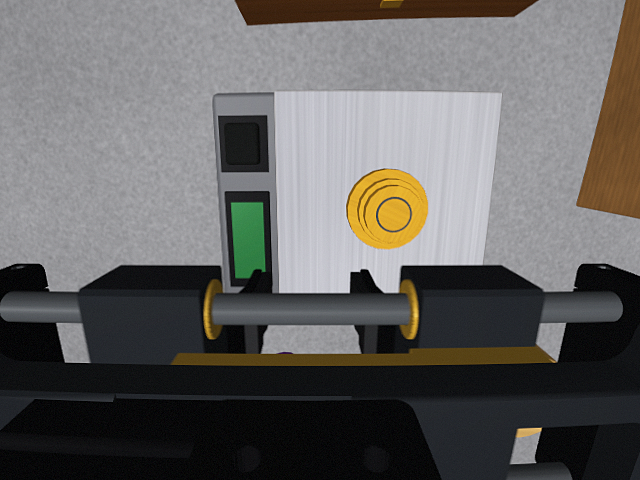

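```bash
python3 -m crank '[{"x":-0.4,"y":0.5,"z":0.1,"rx":0,"ry":0,"rz":0,"hand":-1},{"x":-0.4,"y":0.5,"z":0.1,"rx":0,"ry":0,"rz":0,"hand":-1},{"x":-0.4,"y":0.5,"z":0.1,"rx":0,"ry":0,"rz":0,"hand":-1},{"x":-0.4,"y":0.5,"z":0.1,"rx":0,"ry":0,"rz":0,"hand":-1},{"x":-0.4,"y":0.5,"z":0.1,"rx":0,"ry":0,"rz":0,"hand":-1},{"x":-0.4,"y":0.5,"z":0.1,"rx":0,"ry":0,"rz":0,"hand":-1},{"x":-0.4,"y":0.5,"z":0.1,"rx":0,"ry":0,"rz":0,"hand":-1}]'
python3 - <<'E'
from h import *
p,im=snap('wrist','w14')
calc(0.587,-0.0230,0.13,0)
E
```

```text
clock: 29.35
tcp_pos: [0.5448, 0.1035, 0.3029]
ee_rot: [-139.0, 89.9, -136.6]
contact_force: [0.4, 0.1, 0.5]
width: 0.0863
clock 29.40 tcp [0.5449 0.103  0.3028] jaw 2.3 w 0.0868 F [-0.2 -0.3  0.4] q [ 24.  13. -46.  85.  10.  86. -20.]
  "x":0.5764,"y":-0.4248,"z":0.1241,"rx":0.0129,"ry":-0.0005,"rz":0.0003  rows>=5
```

View pics/w14.png

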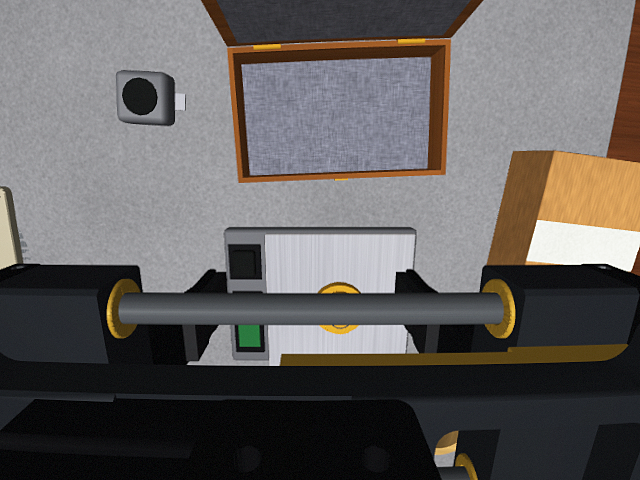

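Run:
```python
from h import *
p=robot.camera_params('wrist')
X=plane(p,[(239,181),(228,46),(450,39),(446,174)],.055);print(X.round(4)[:,:2].tolist(),X.mean(0).round(4))
e=(X[3]-X[0]+X[2]-X[1])/2;f=(X[1]-X[0]+X[2]-X[3])/2;print(np.degrees(np.arctan2(e[1],e[0])),np.degrees(np.arctan2(-f[0],f[1])),np.linalg.norm(e),np.linalg.norm(f))
```

```text
[[0.4571, 0.1367], [0.4454, 0.2858], [0.6922, 0.3042], [0.7062, 0.1556]] [0.5752 0.2206 0.055 ]
4.302393179407352 4.931847491026485 0.2486467883845149 0.14938879409921074
```

```bash
python3 -m crank '[{"x":0.1,"y":-0.15,"z":0.06,"rx":0,"ry":0,"rz":0,"hand":-1},{"x":0.2,"y":-0.3,"z":0.11,"rx":0,"ry":0,"rz":0,"hand":-1},{"x":0.3,"y":-0.425,"z":0.124,"rx":0,"ry":0,"rz":0,"hand":-1},{"x":0.45,"y":-0.425,"z":0.124,"rx":0,"ry":0,"rz":0,"hand":-1},{"x":0.56,"y":-0.425,"z":0.124,"rx":0,"ry":0,"rz":0,"hand":-1},{"x":0.56,"y":-0.425,"z":0.124,"rx":0,"ry":0,"rz":0,"hand":-1},{"x":0.56,"y":-0.425,"z":0.124,"rx":0,"ry":0,"rz":0,"hand":-1}]'
python3 - <<'E'
from h import *
p,im=snap('wrist','w15')
calc(0.587,-0.0230,0.049,2.3)
E
```

```text
clock: 30.1
tcp_pos: [0.5877, -0.022, 0.1364]
ee_rot: [161.9, 90.0, 164.2]
contact_force: [1.0, 1.1, 0.4]
width: 0.087
clock 30.15 tcp [ 0.5886 -0.0216  0.1377] jaw 2.4 w 0.0871 F [0.3 0.2 1.3] q [ 30.  23. -41.  94.  16.  69. -11.]
  "x":0.2956,"y":-0.0045,"z":-0.0062,"rx":0.0006,"ry":0.0006,"rz":0.0000  rows>=2
```

View pics/w15.png

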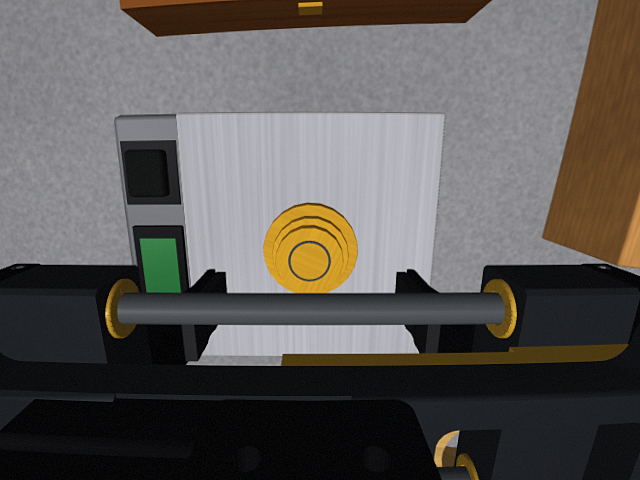

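```bash
python3 -m crank '[{"x":0.08,"y":-0.004,"z":-0.005,"rx":0,"ry":0,"rz":0,"hand":-1},{"x":0.16,"y":-0.004,"z":-0.005,"rx":0,"ry":0,"rz":0,"hand":-1},{"x":0.23,"y":-0.004,"z":-0.005,"rx":0,"ry":0,"rz":0,"hand":-1},{"x":0.27,"y":-0.004,"z":-0.005,"rx":0,"ry":0,"rz":0,"hand":-1},{"x":0.288,"y":-0.004,"z":-0.005,"rx":0,"ry":0,"rz":0,"hand":-1},{"x":0.288,"y":-0.004,"z":-0.005,"rx":0,"ry":0,"rz":0,"hand":-1},{"x":0.288,"y":-0.004,"z":-0.005,"rx":0,"ry":0,"rz":0,"hand":-1}]'
python3 - <<'E'
from h import *
calc(0.587,-0.0230,0.049,2.3)
E
```

```text
clock: 30.85
tcp_pos: [0.5874, -0.0229, 0.0508]
ee_rot: [-8.2, 89.9, -5.8]
contact_force: [0.0, 0.1, 0.2]
width: 0.087
clock 30.85 tcp [ 0.5874 -0.0229  0.0508] jaw 2.4 w 0.0870 F [0.  0.1 0.2] q [ 29.  28. -38.  98.  20.  60. -14.]
  "x":0.0060,"y":-0.0004,"z":-0.0013,"rx":0.0006,"ry":0.0006,"rz":0.0001  rows>=1
```

```bash
python3 -m crank '[{"x":0.005,"y":0,"z":-0.001,"rx":0,"ry":0,"rz":0,"hand":-1},{"x":0.005,"y":0,"z":-0.001,"rx":0,"ry":0,"rz":0,"hand":1},{"x":0.005,"y":0,"z":-0.001,"rx":0,"ry":0,"rz":0,"hand":1},{"x":0.005,"y":0,"z":-0.001,"rx":0,"ry":0,"rz":0,"hand":1},{"x":0.005,"y":0,"z":-0.001,"rx":0,"ry":0,"rz":0,"hand":1},{"x":0.005,"y":0,"z":-0.001,"rx":0,"ry":0,"rz":0,"hand":1},{"x":0.005,"y":0,"z":-0.001,"rx":0,"ry":0,"rz":0,"hand":1}]'; python3 -m crank '[{"x":-0.02,"y":0,"z":0,"rx":0,"ry":0,"rz":0,"hand":1},{"x":-0.06,"y":0,"z":0,"rx":0,"ry":0,"rz":0,"hand":1},{"x":-0.1,"y":0,"z":0,"rx":0,"ry":0,"rz":0,"hand":1},{"x":-0.15,"y":0,"z":0,"rx":0,"ry":0,"rz":0,"hand":1},{"x":-0.2,"y":0,"z":0,"rx":0,"ry":0,"rz":0,"hand":1},{"x":-0.25,"y":0,"z":0,"rx":0,"ry":0,"rz":0,"hand":1},{"x":-0.27,"y":0,"z":0,"rx":0,"ry":0,"rz":0,"hand":1},{"x":-0.27,"y":0,"z":0,"rx":0,"ry":0,"rz":0,"hand":1}]'
python3 - <<'E'
from h import *
p,im=snap('wrist','w16')
calc(0.577,0.1987,0.13,2.3)
E
```

```text
clock: 31.55
tcp_pos: [0.5866, -0.0231, 0.0481]
ee_rot: [-6.1, 90.0, -3.7]
contact_force: [3.0, -0.7, 0.9]
width: 0.0694
clock: 32.35
tcp_pos: [0.5869, -0.023, 0.1302]
ee_rot: [-13.4, 89.9, -11.0]
contact_force: [0.1, 0.8, -8.4]
width: 0.0689
clock 32.40 tcp [ 0.5863 -0.0231  0.1292] jaw 2.4 w 0.0692 F [ 0.2  0.4 -8.6] q [ 30.  23. -40.  95.  16.  68. -11.]
  "x":-0.0029,"y":0.7401,"z":-0.0003,"rx":0.0005,"ry":0.0002,"rz":0.0001  rows>=5
```

View pics/w16.png

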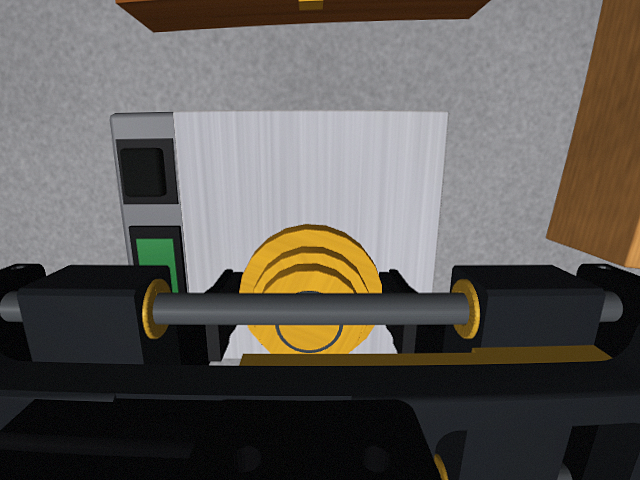

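```bash
python3 -m crank '[{"x":0,"y":0.01,"z":0,"rx":0,"ry":0,"rz":0,"hand":1},{"x":0,"y":0.03,"z":0,"rx":0,"ry":0,"rz":0,"hand":1},{"x":0,"y":0.07,"z":0,"rx":0,"ry":0,"rz":0,"hand":1},{"x":0,"y":0.12,"z":0,"rx":0,"ry":0,"rz":0,"hand":1},{"x":0,"y":0.18,"z":0,"rx":0,"ry":0,"rz":0,"hand":1},{"x":0,"y":0.24,"z":0,"rx":0,"ry":0,"rz":0,"hand":1},{"x":0,"y":0.3,"z":0,"rx":0,"ry":0,"rz":0,"hand":1},{"x":0,"y":0.36,"z":0,"rx":0,"ry":0,"rz":0,"hand":1},{"x":0,"y":0.42,"z":0,"rx":0,"ry":0,"rz":0,"hand":1},{"x":0,"y":0.48,"z":0,"rx":0,"ry":0,"rz":0,"hand":1},{"x":0,"y":0.54,"z":0,"rx":0,"ry":0,"rz":0,"hand":1},{"x":0,"y":0.6,"z":0,"rx":0,"ry":0,"rz":0,"hand":1},{"x":0,"y":0.65,"z":0,"rx":0,"ry":0,"rz":0,"hand":1},{"x":0,"y":0.69,"z":0,"rx":0,"ry":0,"rz":0,"hand":1},{"x":0,"y":0.72,"z":0,"rx":0,"ry":0,"rz":0,"hand":1},{"x":0,"y":0.735,"z":0,"rx":0,"ry":0,"rz":0,"hand":1},{"x":0,"y":0.74,"z":0,"rx":0,"ry":0,"rz":0,"hand":1},{"x":0,"y":0.74,"z":0,"rx":0,"ry":0,"rz":0,"hand":1}]'
python3 - <<'E'
from h import *
p,im=snap('wrist','w17');snap('side','s4')
calc(0.577,0.1987,0.010,2.3)
E
```

```text
clock: 34.2
tcp_pos: [0.5771, 0.1983, 0.1289]
ee_rot: [-91.3, 90.0, -89.0]
contact_force: [-0.2, -0.0, -8.2]
width: 0.0694
clock 34.30 tcp [0.5772 0.1979 0.1288] jaw 2.3 w 0.0691 F [ 0.8 -0.3 -9.1] q [ 10.  27. -43.  91.  20.  70. -35.]
  "x":0.3962,"y":0.0028,"z":-0.0005,"rx":0.0002,"ry":0.0000,"rz":0.0002  rows>=3
```

View pics/w17.png

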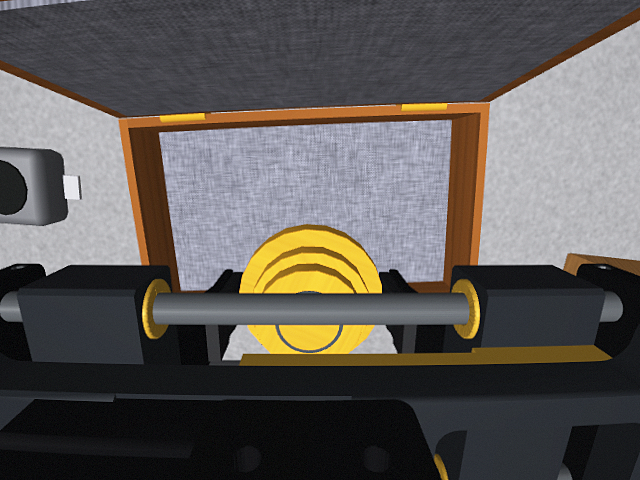

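View pics/s4.png

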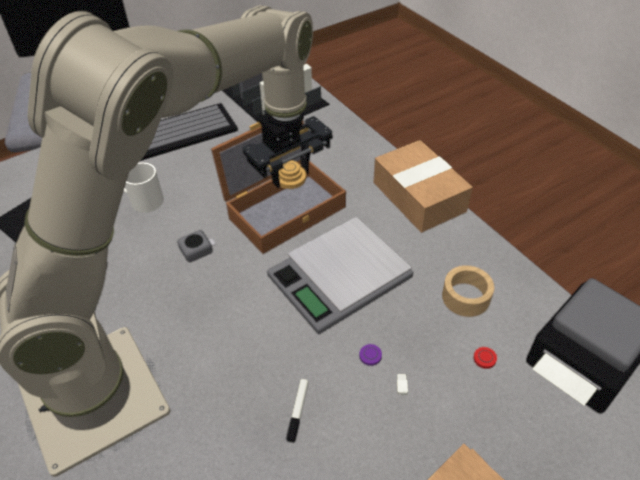

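```bash
python3 -m crank '[{"x":0.02,"y":0,"z":0,"rx":0,"ry":0,"rz":0,"hand":1},{"x":0.06,"y":0,"z":0,"rx":0,"ry":0,"rz":0,"hand":1},{"x":0.1,"y":0,"z":0,"rx":0,"ry":0,"rz":0,"hand":1},{"x":0.15,"y":0,"z":0,"rx":0,"ry":0,"rz":0,"hand":1},{"x":0.2,"y":0,"z":0,"rx":0,"ry":0,"rz":0,"hand":1},{"x":0.25,"y":0,"z":0,"rx":0,"ry":0,"rz":0,"hand":1},{"x":0.3,"y":0,"z":0,"rx":0,"ry":0,"rz":0,"hand":1},{"x":0.33,"y":0,"z":0,"rx":0,"ry":0,"rz":0,"hand":1},{"x":0.35,"y":0,"z":0,"rx":0,"ry":0,"rz":0,"hand":1},{"x":0.36,"y":0,"z":0,"rx":0,"ry":0,"rz":0,"hand":1},{"x":0.36,"y":0,"z":0,"rx":0,"ry":0,"rz":0,"hand":1}]'
python3 - <<'E'
from h import *
calc(0.577,0.1987,0.010,2.3)
E
```

```text
clock: 35.4
tcp_pos: [0.577, 0.1989, 0.0209]
ee_rot: [1.2, 90.0, 3.6]
contact_force: [0.2, -0.4, -8.3]
width: 0.0694
clock 35.40 tcp [0.577  0.1989 0.0209] jaw 2.4 w 0.0694 F [ 0.2 -0.4 -8.3] q [  8.  34. -40.  96.  25.  60. -38.]
  "x":0.0363,"y":-0.0005,"z":-0.0001,"rx":0.0005,"ry":0.0000,"rz":-0.0000  rows>=1
```

```bash
python3 -m crank '[{"x":0.01,"y":0,"z":0,"rx":0,"ry":0,"rz":0,"hand":1},{"x":0.02,"y":0,"z":0,"rx":0,"ry":0,"rz":0,"hand":1},{"x":0.03,"y":0,"z":0,"rx":0,"ry":0,"rz":0,"hand":1},{"x":0.036,"y":0,"z":0,"rx":0,"ry":0,"rz":0,"hand":1},{"x":0.038,"y":0,"z":0,"rx":0,"ry":0,"rz":0,"hand":1},{"x":0.038,"y":0,"z":0,"rx":0,"ry":0,"rz":0,"hand":1}]'
```

```text
clock: 36.0
tcp_pos: [0.5769, 0.1988, 0.0095]
ee_rot: [-134.7, 90.0, -132.3]
contact_force: [0.1, -0.7, -7.9]
width: 0.0693
```

```bash
python3 -m crank '[{"x":0.003,"y":0,"z":0,"rx":0,"ry":0,"rz":0,"hand":1},{"x":0.005,"y":0,"z":0,"rx":0,"ry":0,"rz":0,"hand":1},{"x":0.005,"y":0,"z":0,"rx":0,"ry":0,"rz":0,"hand":1}]'
```

```text
clock: 36.3
tcp_pos: [0.577, 0.1988, 0.0082]
ee_rot: [-24.2, 90.0, -21.8]
contact_force: [-0.3, 0.5, -5.7]
width: 0.0694
```

```bash
python3 -m crank '[{"x":0.001,"y":0,"z":0,"rx":0,"ry":0,"rz":0,"hand":1},{"x":0.001,"y":0,"z":0,"rx":0,"ry":0,"rz":0,"hand":-1},{"x":0.001,"y":0,"z":0,"rx":0,"ry":0,"rz":0,"hand":-1},{"x":0.001,"y":0,"z":0,"rx":0,"ry":0,"rz":0,"hand":-1},{"x":0.001,"y":0,"z":0,"rx":0,"ry":0,"rz":0,"hand":-1},{"x":-0.05,"y":0,"z":0,"rx":0,"ry":0,"rz":0,"hand":-1},{"x":-0.15,"y":0,"z":0,"rx":0,"ry":0,"rz":0,"hand":-1},{"x":-0.3,"y":0,"z":0,"rx":0,"ry":0,"rz":0,"hand":-1},{"x":-0.4,"y":0,"z":0,"rx":0,"ry":0,"rz":0,"hand":-1},{"x":-0.55,"y":0,"z":0,"rx":0,"ry":0,"rz":0,"hand":-1},{"x":-0.7,"y":0,"z":0,"rx":0,"ry":0,"rz":0,"hand":-1},{"x":-0.85,"y":-0.2,"z":0,"rx":0,"ry":0,"rz":0,"hand":-1},{"x":-0.95,"y":-0.3,"z":0,"rx":0,"ry":0,"rz":0,"hand":-1},{"x":-0.95,"y":-0.3,"z":0,"rx":0,"ry":0,"rz":0,"hand":-1},{"x":-0.95,"y":-0.3,"z":0,"rx":0,"ry":0,"rz":0,"hand":-1}]'
python3 - <<'E'
from h import *
p,im=snap('wrist','w18');snap('side','s5');snap('scene','c5')
calc(0.577,0.1987,0.3,2.3)
for c in blobs(im,*BR,amin=1000):
    if cv2.contourArea(c.astype(np.float32))>20000: continue
    X=plane(p,c,.020)[:,:2].astype(np.float32);(a,b),r=cv2.minEnclosingCircle(X);print(c.mean(0).round(),a,b,2000*r)
E
```

```text
clock: 37.8
tcp_pos: [0.5817, 0.107, 0.2957]
ee_rot: [-7.5, 89.8, -5.3]
contact_force: [-0.0, 0.8, -0.1]
width: 0.0871
clock 37.95 tcp [0.5799 0.1105 0.2921] jaw 2.5 w 0.0871 F [-0.7 -0.3  0.1] q [ 20.  18. -45.  81.  13.  86. -22.]
  "x":-0.0260,"y":0.2940,"z":0.0034,"rx":0.0012,"ry":-0.0004,"rz":-0.0002  rows>=2
[528. 232.] 0.9081174731254578 0.07438009232282639 306.64119124412537
```

View pics/w18.png

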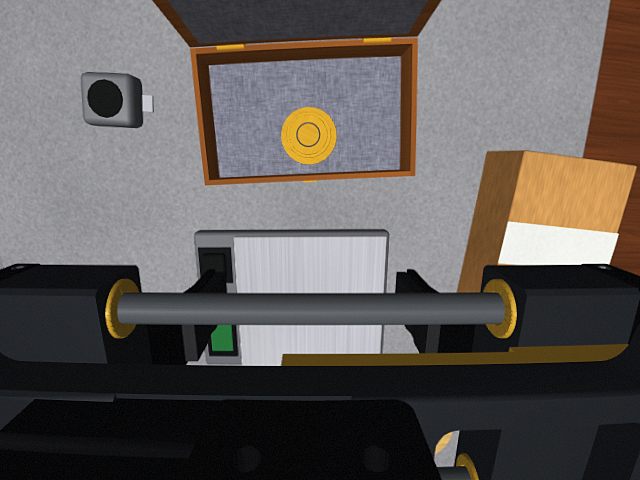

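View pics/c5.png

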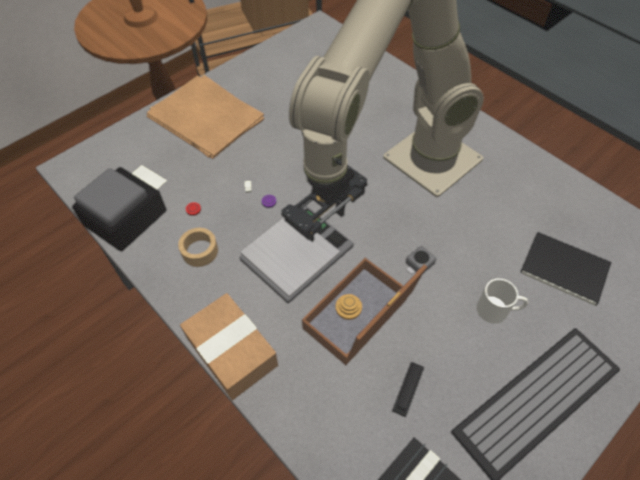

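Run:
```python
from h import *
calc(0.57,0.39,0.31,4.6)
print(plane(robot.camera_params('scene'),[(408,388),(499,300)],.03))
im=cv2.imread('pics/s5.png');cv2.imwrite('pics/s5c.png',cv2.resize(im[80:260,180:380],(800,720))[:600])
```

```text
clock 37.95 tcp [0.5799 0.1105 0.2921] jaw 2.5 w 0.0871 F [-0.7 -0.3  0.1] q [ 20.  18. -45.  81.  13.  86. -22.]
  "x":-0.0591,"y":0.9321,"z":0.0081,"rx":-0.0116,"ry":-0.0004,"rz":-0.0002  rows>=6
[[0.63220337 0.4530234  0.03      ]
 [0.28286802 0.45831158 0.03      ]]
```

View pics/s5c.png

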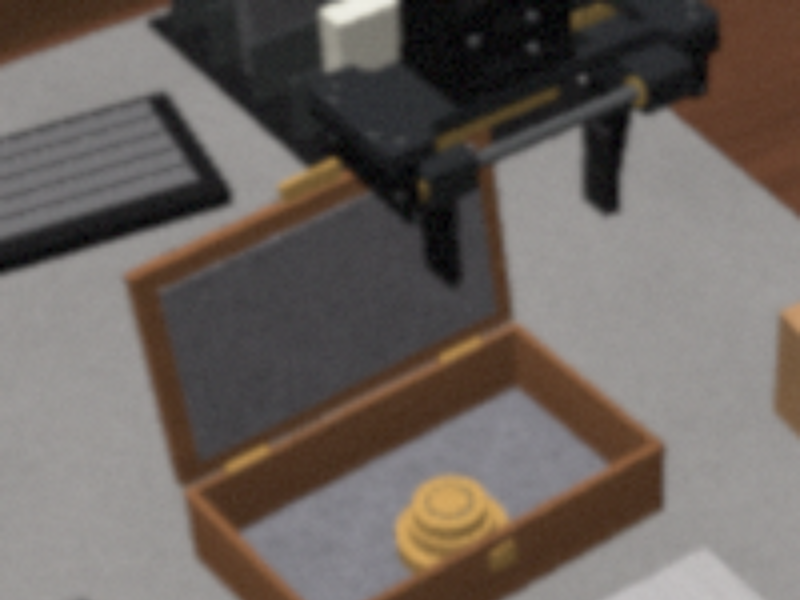

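```bash
python3 -m crank '[{"x":-0.1,"y":0.05,"z":0,"rx":0,"ry":0,"rz":0,"hand":1},{"x":-0.1,"y":0.2,"z":0,"rx":-0.012,"ry":0,"rz":0,"hand":1},{"x":-0.1,"y":0.35,"z":0,"rx":-0.012,"ry":0,"rz":0,"hand":1},{"x":-0.1,"y":0.5,"z":0,"rx":-0.012,"ry":0,"rz":0,"hand":1},{"x":-0.1,"y":0.65,"z":0,"rx":-0.012,"ry":0,"rz":0,"hand":1},{"x":-0.1,"y":0.8,"z":0,"rx":-0.012,"ry":0,"rz":0,"hand":1},{"x":-0.1,"y":0.93,"z":0.005,"rx":-0.012,"ry":0,"rz":0,"hand":1},{"x":-0.1,"y":0.93,"z":0.005,"rx":-0.012,"ry":0,"rz":0,"hand":1},{"x":-0.1,"y":0.93,"z":0.005,"rx":-0.012,"ry":0,"rz":0,"hand":1},{"x":-0.1,"y":0.93,"z":0.005,"rx":-0.012,"ry":0,"rz":0,"hand":1}]'
python3 - <<'E'
from h import *
calc(0.57,0.385,0.165,4.6)
E
```

```text
clock: 38.95
tcp_pos: [0.5704, 0.3875, 0.3223]
ee_rot: [-134.2, 89.9, -129.7]
contact_force: [0.6, -0.6, 0.8]
width: 0.0152
clock 38.95 tcp [0.5704 0.3875 0.3223] jaw 4.6 w 0.0152 F [ 0.6 -0.6  0.8] q [-11.  33. -46.  60.  23.  96. -46.]
  "x":0.5243,"y":-0.0078,"z":-0.0015,"rx":-0.0002,"ry":-0.0003,"rz":0.0003  rows>=4
```

```bash
python3 -m crank '[{"x":0.15,"y":0,"z":0,"rx":0,"ry":0,"rz":0,"hand":1},{"x":0.3,"y":0,"z":0,"rx":0,"ry":0,"rz":0,"hand":1},{"x":0.42,"y":-0.01,"z":0,"rx":0,"ry":0,"rz":0,"hand":1},{"x":0.5,"y":-0.01,"z":0,"rx":0,"ry":0,"rz":0,"hand":1},{"x":0.52,"y":-0.01,"z":0,"rx":0,"ry":0,"rz":0,"hand":1},{"x":0.52,"y":-0.01,"z":0,"rx":0,"ry":0,"rz":0,"hand":1}]'
python3 - <<'E'
from h import *
calc(0.57,0.30,0.165,4.6)
snap('side','s6');snap('scene','c6');snap('wrist','w19')
E
```

```text
clock: 39.55
tcp_pos: [0.5711, 0.3836, 0.1669]
ee_rot: [-128.2, 89.9, -123.7]
contact_force: [-0.5, -0.3, 0.7]
width: 0.0005
clock 39.55 tcp [0.5711 0.3836 0.1669] jaw 4.5 w 0.0005 F [-0.5 -0.3  0.7] q [ -8.  36. -45.  75.  25.  79. -48.]
  "x":0.0066,"y":-0.2774,"z":-0.0254,"rx":-0.0007,"ry":-0.0002,"rz":0.0002  rows>=2
```

View pics/c6.png

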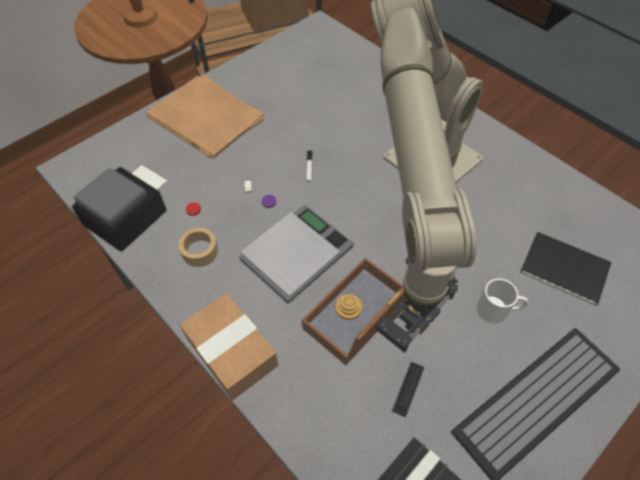

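View pics/s6.png

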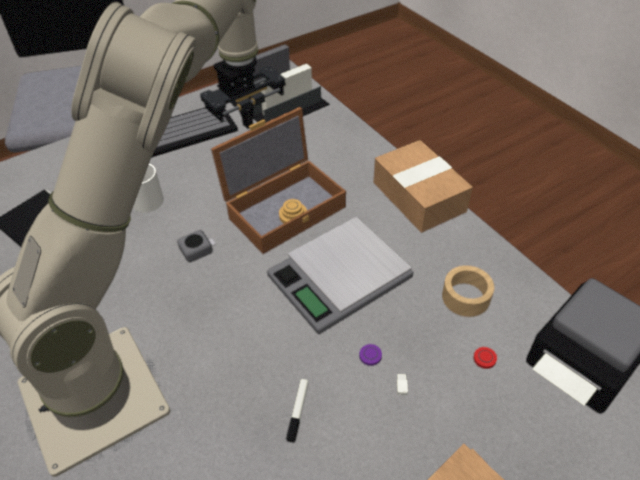

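```bash
python3 -m crank '[{"x":0.006,"y":-0.04,"z":0,"rx":0,"ry":0,"rz":0,"hand":1},{"x":0.006,"y":-0.08,"z":0,"rx":0,"ry":0,"rz":0,"hand":1},{"x":0.006,"y":-0.11,"z":0,"rx":0,"ry":0,"rz":0,"hand":1},{"x":0.006,"y":-0.14,"z":0,"rx":0,"ry":0,"rz":0,"hand":1},{"x":0.006,"y":-0.17,"z":0,"rx":0,"ry":0,"rz":0,"hand":1},{"x":0.006,"y":-0.2,"z":0,"rx":0,"ry":0,"rz":0,"hand":1},{"x":0.006,"y":-0.23,"z":0,"rx":0,"ry":0,"rz":0,"hand":1},{"x":0.006,"y":-0.26,"z":0,"rx":0,"ry":0,"rz":0,"hand":1},{"x":0.008,"y":-0.29,"z":0,"rx":0,"ry":0,"rz":0,"hand":1},{"x":0.01,"y":-0.32,"z":0,"rx":0,"ry":0,"rz":0,"hand":1},{"x":0.015,"y":-0.35,"z":0,"rx":0,"ry":0,"rz":0,"hand":1},{"x":0.02,"y":-0.38,"z":0,"rx":0,"ry":0,"rz":0,"hand":1},{"x":0.035,"y":-0.41,"z":0,"rx":0,"ry":0,"rz":0,"hand":1}]'
python3 - <<'E'
from h import *
calc(0.57,0.2347,0.140,4.6)
snap('side','s7')
E
```

```text
clock: 41.0
tcp_pos: [0.5806, 0.2613, 0.1565]
ee_rot: [-77.1, 90.0, -72.6]
contact_force: [-0.1, 0.7, 1.4]
width: 0.0004
clock 41.00 tcp [0.5806 0.2613 0.1565] jaw 4.6 w 0.0004 F [-0.1  0.7  1.4] q [  5.  30. -46.  85.  22.  75. -38.]
  "x":0.0549,"y":-0.0855,"z":-0.0422,"rx":-0.0003,"ry":0.0000,"rz":0.0001  rows>=1
```

View pics/s7.png

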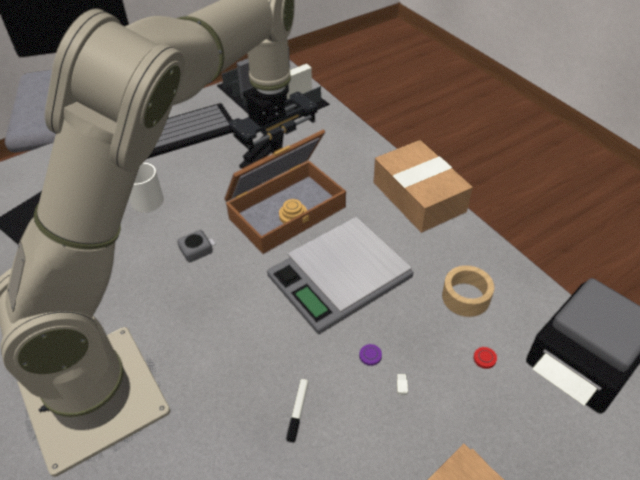

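```bash
python3 -m crank '[{"x":0.02,"y":-0.03,"z":0,"rx":0,"ry":0,"rz":0,"hand":1},{"x":0.037,"y":-0.06,"z":0,"rx":0,"ry":0,"rz":0,"hand":1},{"x":0.055,"y":-0.088,"z":0,"rx":0,"ry":0,"rz":0,"hand":1},{"x":0.078,"y":-0.11,"z":0,"rx":0,"ry":0,"rz":0,"hand":1},{"x":0.1,"y":-0.133,"z":0,"rx":0,"ry":0,"rz":0,"hand":1},{"x":0.126,"y":-0.154,"z":0,"rx":0,"ry":0,"rz":0,"hand":1},{"x":0.155,"y":-0.17,"z":0,"rx":0,"ry":0,"rz":0,"hand":1},{"x":0.185,"y":-0.186,"z":0,"rx":0,"ry":0,"rz":0,"hand":1},{"x":0.211,"y":-0.2,"z":0,"rx":0,"ry":0,"rz":0,"hand":1},{"x":0.24,"y":-0.207,"z":0,"rx":0,"ry":0,"rz":0,"hand":1},{"x":0.265,"y":-0.214,"z":0,"rx":0,"ry":0,"rz":0,"hand":1},{"x":0.285,"y":-0.218,"z":0,"rx":0,"ry":0,"rz":0,"hand":1},{"x":0.285,"y":-0.218,"z":0,"rx":0,"ry":0,"rz":0,"hand":1}]'
python3 - <<'E'
from h import *
calc(0.57,0.2,0.065,4.6)
snap('side','s8')
E
```

```text
clock: 42.35
tcp_pos: [0.5853, 0.1966, 0.07]
ee_rot: [-166.4, 89.9, -161.8]
contact_force: [-0.1, -0.1, -0.1]
width: 0.0008
clock 42.35 tcp [0.5853 0.1966 0.07  ] jaw 4.6 w 0.0008 F [-0.1 -0.1 -0.1] q [ 10.  32. -44.  93.  24.  65. -35.]
  "x":0.0167,"y":0.0153,"z":-0.0498,"rx":-0.0002,"ry":-0.0004,"rz":0.0001  rows>=1
```

View pics/s8.png

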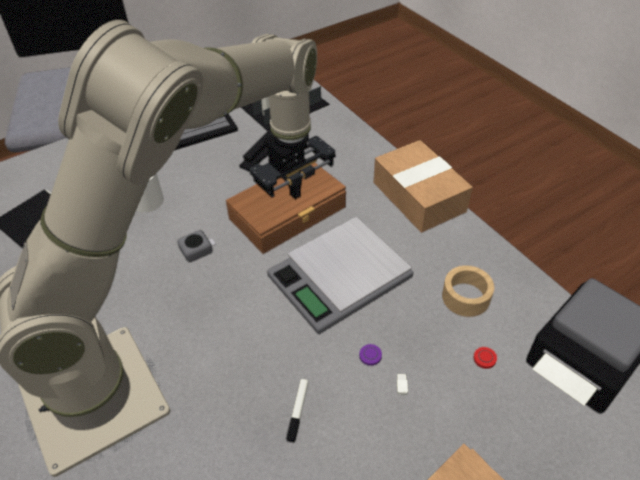

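```bash
python3 -m crank '[{"x":0.006,"y":-0.02,"z":0,"rx":0,"ry":0,"rz":0,"hand":1},{"x":0.011,"y":-0.03,"z":0,"rx":0,"ry":0,"rz":0,"hand":1},{"x":0.015,"y":-0.03,"z":0,"rx":0,"ry":0,"rz":0,"hand":1},{"x":0.018,"y":-0.03,"z":0,"rx":0,"ry":0,"rz":0,"hand":1},{"x":0.018,"y":-0.03,"z":0,"rx":0,"ry":0,"rz":0,"hand":1}]'
```

```text
clock: 42.9
tcp_pos: [0.5868, 0.1873, 0.066]
ee_rot: [-69.1, 89.9, -64.6]
contact_force: [-0.8, -3.2, 4.8]
width: 0.0001
```

```bash
python3 -m crank '[{"x":0.004,"y":0,"z":0,"rx":0,"ry":0,"rz":0,"hand":1},{"x":0.006,"y":0,"z":0,"rx":0,"ry":0,"rz":0,"hand":1},{"x":0.006,"y":0,"z":0,"rx":0,"ry":0,"rz":0,"hand":1}]'
```

```text
clock: 43.2
tcp_pos: [0.5868, 0.1874, 0.0658]
ee_rot: [-64.8, 89.9, -60.3]
contact_force: [-8.7, -6.3, 21.2]
width: 0.0005
```

```bash
python3 -m crank '[{"x":-0.05,"y":0,"z":0,"rx":0,"ry":0,"rz":0,"hand":1},{"x":-0.2,"y":0,"z":0,"rx":0,"ry":0,"rz":0,"hand":1},{"x":-0.35,"y":0,"z":0,"rx":0,"ry":0,"rz":0,"hand":1},{"x":-0.5,"y":0,"z":0,"rx":0,"ry":0,"rz":0,"hand":1},{"x":-0.65,"y":-0.1,"z":-0.1,"rx":0,"ry":0,"rz":0,"hand":1},{"x":-0.75,"y":-0.2,"z":-0.3,"rx":0,"ry":0,"rz":0,"hand":1},{"x":-0.75,"y":-0.3,"z":-0.4,"rx":0,"ry":0,"rz":0,"hand":1},{"x":-0.75,"y":-0.3,"z":-0.4,"rx":0,"ry":0,"rz":0,"hand":1},{"x":-0.75,"y":-0.3,"z":-0.4,"rx":0,"ry":0,"rz":0,"hand":1},{"x":-0.75,"y":-0.3,"z":-0.4,"rx":0,"ry":0,"rz":0,"hand":1}]'
python3 - <<'E'
from h import *
for n in('side','scene','wrist'): snap(n,n+'9')
im=cv2.imread('pics/side9.png');cv2.imwrite('pics/s9c.png',cv2.resize(im[130:270,200:380],(770,600)))
E
```

```text
clock: 44.2
tcp_pos: [0.4742, 0.0888, 0.2894]
ee_rot: [-29.9, 89.9, -25.3]
contact_force: [0.7, 0.4, -0.5]
width: 0.0007
```

View pics/s9c.png

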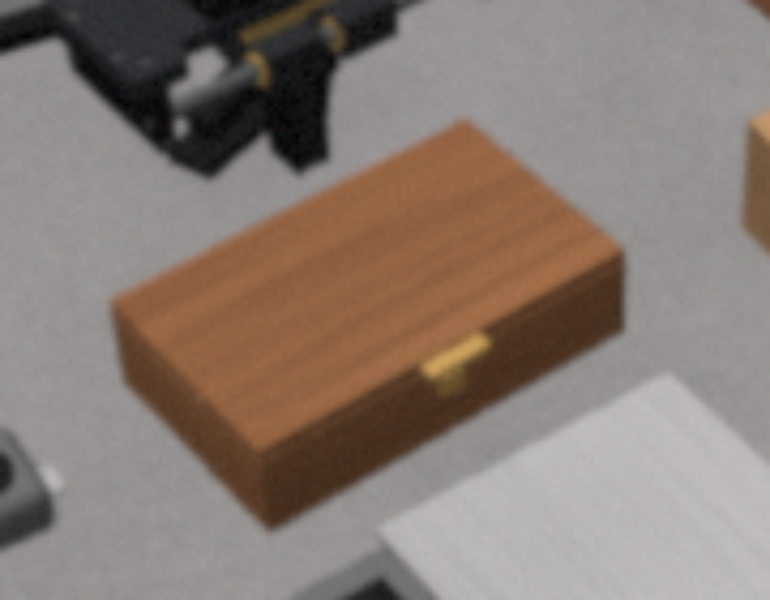

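View pics/scene9.png

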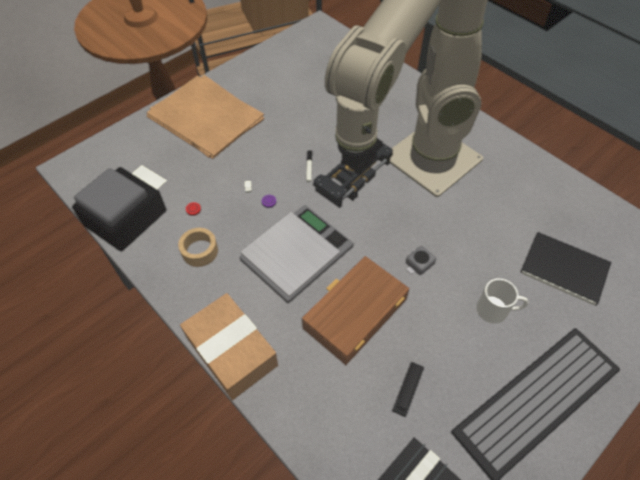

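View pics/wrist9.png

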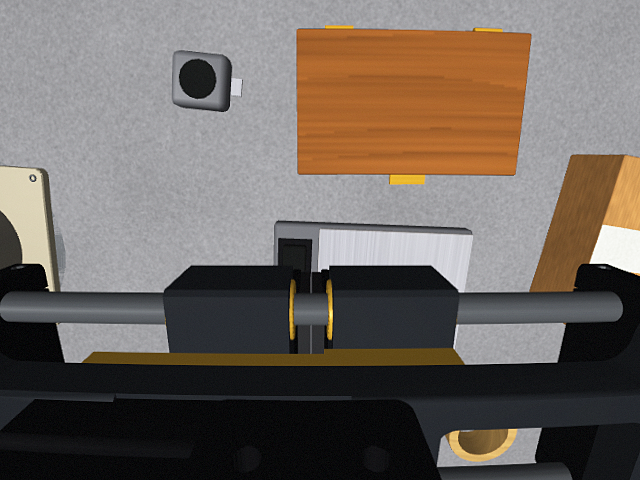

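The lid sits flush in all three views: its front edge is level with the rim and the tab is on the catch. The platter is clear, the other objects haven't moved, and the arm is free. Handing in.

```bash
python3 -c "
from bench import robot
print(robot.hand_in())"
```

```text
the job is handed in; nothing more can be done
None
```

The whole job ran in about 44 s of robot time and I have handed it in; hand-in reports no verdict. Only three brass weights were on the table (w70, w54 and w46; no w62).

- **Zero:** I pressed the key with the platter empty. It reached its stop, with the tool at z 35.4 mm and 35 N.
- **Stack:** I piled w70, w54 and w46 on the platter. The wrist camera measured the bottom weight within about 1 mm of the platter's middle, and the upper two looked concentric with it in the picture.
- **Second press:** With the stack let go and standing, I pressed the key again to the same stop (31 N). The stack was still standing afterwards.
- **Into the case:** I carried the whole stack over in one grip of w70. A picture before closing showed all three weights stacked flat inside.
- **Lid:** I pushed it over and pressed it down until it resisted firmly: 21 N with the tool at z 65.8 mm, about the lid's shut height. The last pictures show it flush.

In the last pictures the other desk items are where they started and the arm touches nothing. The key's travel could not be read directly, so both presses are judged from tool height and force. No weight was seen to be knocked aside, and no check failed or disagreed by more than the few millimetres between camera estimates.

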